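# Build up the water-bath pouch rack

## Robot

A 6-joint arm with a two-finger parallel gripper is mounted at the origin on the work surface. World frame = base frame: x ahead of the robot, y to its left, z up, the work surface at z = 0. Lengths are in mm, angles in rad, forces in N, time in s.
With the tool pointing down it reaches from about 275 to 825 mm from the base axis. Payload 4.9 kg.
Tool frame: the origin (TCP) lies at the very end of the fingers, on their centre line; the grasp point (between the pads) lies 19 mm behind it; z points along the fingers, y is the direction in which the jaws open and shut (so a half turn about z gives the same grasp; the last joint's range is limited). The gripper opens to 85 mm and grips with 20 to 120 N. Pads are 22 mm wide; open, the fingers measure 114 mm over their backs; the gripper's body (76 mm by 85 mm) begins 54 mm behind the grasp point. The pads swing forward as they close: fully open they stand 13 mm farther back than shut.
Start: joints at [1.087, 0.326, -0.193, 1.052, 0, 1.437], TCP at [188.486, 516.712, 231.281] pointing down, gripper open.
Joint ranges: [-2.65, 2.65], [-0.97, 1.79], [-1.3, 1.35], [-1.93, 2.1], [-1.47, 1.37], [-3.14, 3.14]. Speed limits (rad/s): [2.57, 2.57, 3.14, 3.14, 3.14, 3.14].

## Interface

Orientations are given as a 3x3 rotation matrix whose columns are the frame's x, y, z axes.
In Python, from plant import get_obs, camera, get_calibration, finish_job gives the robot as it stands.
- The arm moves only by the tool carry_out, never from a script. Its arguments are lists of equal length, an entry for each row: "linear": the shift along the tool's x, y, z in cm, a list of three; "spin": the turn about the tool's z in degrees. A call has 1 to 20 rows; each row shifts and turns the pose as measured when the row begins, along the tool's axes as they then stand; what a row does not reach is not made up. A row lasts 1/8 s, in which the tool goes at most 62.5 mm and 10.7 degrees, less where a joint would pass 70% of its speed; a pose out of reach is approached as far as the arm can. A call with a gripper value outside its range is refused whole. "grip" is the closure, from 0 (fully open) to 1 (shut), set as the call begins (left out, the last holds). The fingers move at their own pace and stop on an object; "force" is the grip in N (left out, the last holds). Time passes only in rows, so rows that do not move let the fingers close. It gives the time, the measured TCP pose, the force and the opening at its end, in the units of the state.
- get_obs(): the state, without advancing time (a new reading comes with each control period).
- camera(name): name is "side" or "top"; returns the picture (384x512x3 uint8, red, green, blue); there is no depth.
- get_calibration(name): a dict with "K" (3x3 intrinsics, pixels), "dist_coeffs" ([k1, k2, p1, p2, k3] as OpenCV has them; the pictures are not rectified), "origin" and "orientation" of the camera in the world. Camera axes: x right, y up, looking along -z (the intrinsics and any distortion apply to the point x, -y, -z); pixel columns grow to the right and rows downward; lengths in mm; the calibration is good to about 2 mm. A picture is of the moment at which its call begins. get_calibration takes no time and is no camera call.
- finish_job(): hands the job in, once; it reports no verdict.
The state is a dict: "time_s": time; "joint_positions": joint angles; "qvel": joint speeds; "joint_torque": joint torques, N m; "ee_pos": TCP position; "eef_rot": TCP orientation; "force": force on the tool from outside, world axes, zero at the start; "ft_torque": the same for the moment, N m; "gripper_width": finger opening in mm.
Only numpy, scipy, OpenCV 4.12 (cv2) and the standard library are available. Lean on these libraries where they do the work, as an engineer would, in place of code of your own. Each camera call takes 0.05 s, during which the arm holds its last target. There are 200 camera calls.

## Task

Take the nut, then the spacer, then the lid off the stud of the pouch rack's base, putting the nut and the spacer in the low steel tray and setting the lid aside on the bench. Stack all the white tiers that are there on the base, each turned so that its lugs drop fully home in the notches below, then seat the lid on top in the same way. Leave the other things on the bench where they are.

Things in the scene. Friction and masses are not known exactly. Their poses are not given: they have to be found in the camera images.
- base: the rack's dark steel base, fixed to the bench: 110 (x) x 62 (y) x 30 mm, origin at the centre of its underside, z up. Its rim (30 mm up) is like a tier's: two notches at the +x end, one broad one at the -x end. A plain stud of 8 mm diameter stands at its centre, top 72 mm above the bench. The open tiers pass around it with plenty of room
- nut: black plastic hand nut on the stud, already unscrewed: it lifts straight off. Square hub 24 x 24 x 14 mm with a 14 mm bore, above it a grip bar 44 (x) x 12 (y) mm, from 14 to 40 mm above the origin (centre of the hub's underside). At the start its origin is 60 mm above the bench, at any yaw. 0.05 kg
- spacer: steel spacer washer on the stud under the nut: ring of 36 mm outside diameter, 13 mm bore, 14 mm high; origin at the centre of its underside, at the start 46 mm above the bench. 0.06 kg
- lid: the rack's grey plastic lid, at first on the base under the spacer: plate 110 (x) x 62 (y) x 16 mm with a 14 mm hole in the middle for the stud; origin at the centre of the plate's lower face, with the same three 10 mm lugs below it as a tier (two at +x, a broad one at -x). Seated, its origin is 30 mm above that of the piece below; put down on the bench it stands on its lugs, origin 10 mm up. 0.22 kg
- tray: low open dark steel tray fixed to the bench, 160 (x) x 180 (y) mm, 30 mm high, walls and floor 3 mm; origin at the centre of its underside
- tierA: rack tier: white plastic open frame 110 (x) x 62 (y) x 30 mm, 0.16 kg; origin at the centre of the frame's lower face. Below it hang three 10 mm long lugs: two at x=+45, y=+-17, 10 mm wide, and one broad one at x=-45, y=0, 44 mm wide (8 mm thick). The top rim has matching notches, 12 mm deep, 2 mm clearance each side: two at the +x end, a broad one at -x. Like every tier it may be absent (2 to 4 are there)
- tierB: rack tier like tierA. It seats only with its two-lug end (+x) over the two-notch end (+x) of the piece below; its origin is then 30 mm above that piece's. Loose on the bench a tier stands on its lugs, origin 10 mm up, either way round. Best gripped across the 62 mm width at mid length. May be absent
- tierC: rack tier like tierA and tierB; may be absent
- tierD: rack tier like tierA and tierB; may be absent
- jar: bystander: small closed glass jar, 44 mm diameter, 62 mm high, origin at the centre of its underside
- ramekin: bystander: white ramekin, 68 mm diameter, 36 mm high, origin at the centre of its underside
- spoon: bystander: steel spoon about 190 mm long lying along its x axis, origin near its middle
- block: bystander: small wooden block 60 x 40 x 22 mm, origin at the centre of its underside
- pen: bystander: marker pen 130 mm long, 17 mm thick, lying along its x axis, origin at its middle

How it is judged:
By the outcome, as a careful person would: the job done as asked, in the order asked, and still so for the second after the job is handed in, with the robot touching nothing.
Of tierA, tierB, tierC, tierD only 2 to 4 are there at a start; the rules pass over those that are not, and their reading is None.
At some moment in a run one of tierA, tierB, tierC, tierD may be knocked a few centimetres aside while the robot is not near it.
It also fails if it takes over 210 s, if anything falls off the work surface, if the arm or the gripper's body presses on something with over 40 N, if the wrist force passes 120 N, or if a joint passes its speed limit or range.

## Working session

There is one attempt and no reset: what is moved stays moved. The work goes in short steps, Python scripts to look and compute and a tool call to move; the robot and the scene stay as the last step left them, time stands still between calls to the robot, and variables do not carry over. Pictures are saved under pics/ and viewed, about 12 in all and at most 16, crops included, and the job is handed in when it is done.

Besides the shell and the picture viewer there is one more tool, called after "Emit:" in YAML: its name, and indented under it one key for each argument. carry_out: Moves the arm, as the interface text tells. Its arguments: {"type":"object","properties":{"linear":{"type":"array"},"spin":{"type":"array"},"grip":{"type":"number"},"force":{"type":"number"}},"required":["linear","spin"]}

```bash
mkdir -p pics; cat > h.py <<'E'
import numpy as np, cv2
from plant import get_obs, camera, get_calibration
def cal(n):
    c=get_calibration(n);return np.array(c["K"],float),np.array(c["dist_coeffs"],float),np.array(c["origin"],float),np.array(c["orientation"],float)
def ray(n,uv):
    K,d,o,R=cal(n);p=cv2.undistortPoints(np.array(uv,float).reshape(-1,1,2),K,d).reshape(-1,2)
    return o,np.c_[p[:,0],-p[:,1],-np.ones(len(p))]@R.T
def onz(n,uv,z):
    o,v=ray(n,uv);return o+v*((z-o[2])/v[:,2])[:,None]
def proj(n,P):
    K,d,o,R=cal(n);q=(np.array(P,float).reshape(-1,3)-o)@R;q=q*[1,-1,-1]
    return cv2.projectPoints(q.reshape(-1,1,3),np.zeros(3),np.zeros(3),K,d)[0].reshape(-1,2)
def snap(n,f):
    im=camera(n);cv2.imwrite(f,cv2.cvtColor(im,cv2.COLOR_RGB2BGR));return im
E
python3 - <<'E'
from h import *
for n in("top","side"):
    im=snap(n,f"pics/{n}0.png");K,d,o,R=cal(n);print(n,K.round(1).tolist(),d.round(3),o.round(),R.round(2).tolist())
o=get_obs();print(o["ee_pos"],o["eef_rot"],o["gripper_width"],o["time_s"])
E
```

```text
top [[355.0, 0.0, 253.8], [0.0, 355.0, 187.2], [0.0, 0.0, 1.0]] [-0.005  0.     0.     0.     0.   ] [ 492.   67. 1210.] [[-0.01, 1.0, -0.08], [-1.0, -0.01, 0.0], [0.0, 0.08, 1.0]]
side [[424.4, 0.0, 250.8], [0.0, 424.4, 192.5], [0.0, 0.0, 1.0]] [-0.102  0.     0.     0.     0.   ] [ 449. -795.  581.] [[0.99, 0.06, -0.12], [-0.13, 0.5, -0.85], [0.01, 0.86, 0.51]]
[188.25189176 516.23306044 230.57743011] [[-9.39448924e-01  3.42688230e-01 -7.04036771e-04]
 [ 3.42688905e-01  9.39447905e-01 -1.39565620e-03]
 [ 1.83130918e-04 -1.55241330e-03 -9.99998778e-01]] 85.69517633042638 0.1
```

View pics/top0.png

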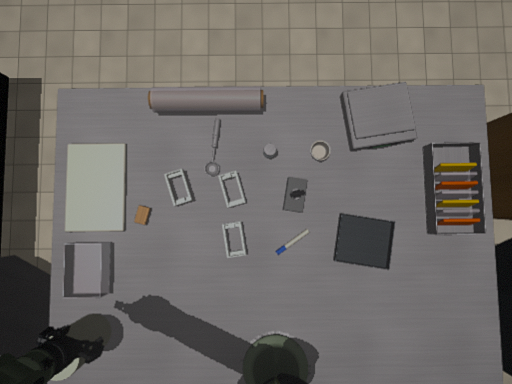

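View pics/side0.png

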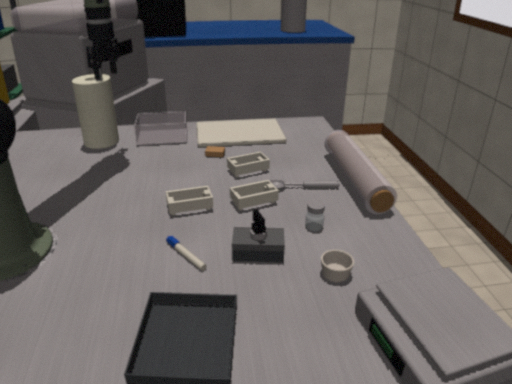

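```bash
cat > m.py <<'E'
from h import *
def tiers(im,z=40,thr=150):
    # white open frames: fit the outer rim in rays cast onto plane z
    h=cv2.cvtColor(im,cv2.COLOR_RGB2HSV);m=((h[...,2]>thr)&(h[...,1]<40)).astype(np.uint8)
    out=[]
    for c in cv2.findContours(m,cv2.RETR_EXTERNAL,cv2.CHAIN_APPROX_NONE)[0]:
        if len(c)<30: continue
        P=onz("top",c.reshape(-1,2),z)[:,:2].astype(np.float32)
        (cx,cy),(w,l),a=cv2.minAreaRect(P)
        if w>l: w,l,a=l,w,a+90
        if 85<l<140 and 45<w<80: out.append((cx,cy,w,l,(a+90+90)%180-90,c.reshape(-1,2).mean(0).round()))
    return out
E
python3 - <<'E'
from m import *
im=cv2.cvtColor(cv2.imread("pics/top0.png"),cv2.COLOR_BGR2RGB)
for t in tiers(im): print(np.round(t[:5],1),t[5])
# base: dark mask of lid in region, values
print(im[180:210:3,295],im[150:160,225])
b=cv2.imread("pics/top0.png");s=cv2.imread("pics/side0.png")
a=cv2.resize(b[150:270,155:325],None,fx=4.7,fy=4.7,interpolation=cv2.INTER_CUBIC);cv2.imwrite("pics/c1.png",a)
a=cv2.resize(s[145:275,155:300],None,fx=4.6,fy=4.6,interpolation=cv2.INTER_CUBIC);cv2.imwrite("pics/c2.png",a)
E
```

```text
[419.9 126.   50.  108.3   9.1] [238. 238.]
[585.3 137.1  60.  105.9  15.3] [232. 191.]
[595.3 309.1  45.7 106.8  17.5] [182. 186.]
[[ 91  90  91]
 [ 88  88  87]
 [ 89  89  89]
 [116 114 116]
 [ 40  38  40]
 [ 40  39  41]
 [ 99  97  98]
 [ 90  88  89]
 [ 90  89  90]
 [ 90  89  89]] [[122 118 119]
 [119 117 119]
 [119 115 118]
 [123 120 121]
 [121 119 119]
 [120 117 120]
 [121 118 120]
 [122 120 121]
 [122 120 121]
 [121 117 119]]
```

View pics/c1.png

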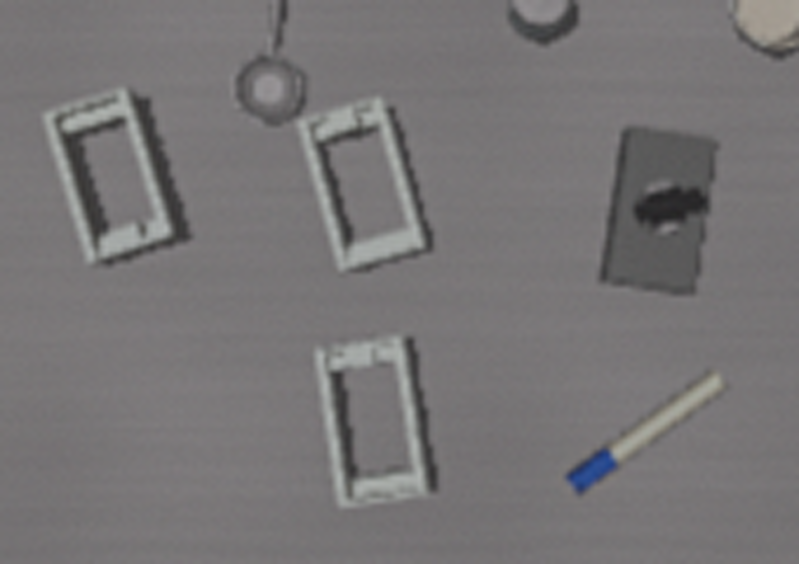

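View pics/c2.png

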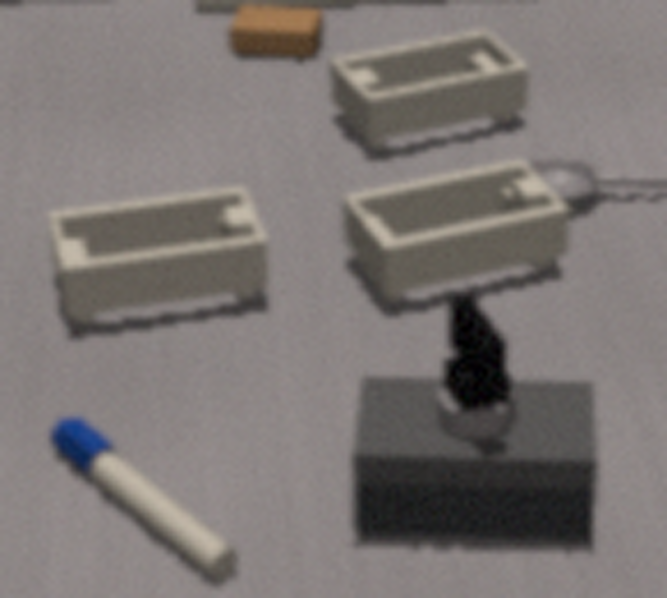

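```bash
python3 - <<'E'
from m import *
im=cv2.imread("pics/top0.png");g=im.max(2).astype(int)
def rect(m,box,z):
    x0,y0,x1,y1=box;k=np.zeros(m.shape,np.uint8);k[y0:y1,x0:x1]=m[y0:y1,x0:x1]
    c=max(cv2.findContours(k,cv2.RETR_EXTERNAL,cv2.CHAIN_APPROX_NONE)[0],key=cv2.contourArea).reshape(-1,2)
    r=cv2.minAreaRect(onz("top",c,z)[:,:2].astype(np.float32));print(np.round(np.r_[r[0],r[1],r[2]],1),len(c))
rect(g<108,(275,168,318,220),46)
rect(g<60,(280,180,315,210),100)
rect(g<60,(325,205,400,275),30)
print(g[194:198,285:312])
s=cv2.imread("pics/side0.png")
A=cv2.resize(s[183:218,160:220],None,fx=10,fy=8,interpolation=cv2.INTER_CUBIC);A=np.clip((A.astype(float)-70)*1.5,0,255)
B=cv2.resize(im[217:262,218:250],None,fx=7,fy=6.3,interpolation=cv2.INTER_CUBIC)[:280]
B=np.clip((B.astype(float)-70)*1.3,0,255);B=cv2.copyMakeBorder(B,0,280-B.shape[0],0,0,cv2.BORDER_CONSTANT)
C=cv2.resize(s[150:178,222:274],None,fx=9,fy=8,interpolation=cv2.INTER_CUBIC);C=np.clip((C.astype(float)-70)*1.5,0,255)
C=cv2.copyMakeBorder(C,0,280-C.shape[0],0,A.shape[1]+B.shape[1]-C.shape[1],cv2.BORDER_CONSTANT)
cv2.imwrite("pics/c3.png",np.vstack([np.hstack([A,B]),C])[:600,:800])
E
```

```text
[563.8 -72.6  71.  113.5  80.3] 104
[564.  -72.7  20.1  44.9   8.9] 32
[ 409.7 -298.7  182.6  156.8   80.5] 199
[[ 64  81  92  94  81  48  42  43  43  45  45  45  43  42  43  42  45  45
   47  61  67 109 121 119 120 121 117]
 [ 65  81  93  94  85  53  42  41  42  42  41  41  39  40  38  45  65  70
   69  80  89 112 119 120 119 117 120]
 [ 60  83  93  93  92  67  44  52  44  36  41  45  47  49  50  53  83  92
   91  90 112 121 121 122 120 119 120]
 [ 64  86  94  92  95  85  65  75  58  49  63  89  94  94  80  75  86  91
   90  84 113 123 120 120 120 120 121]][ WARN:0@0.632] global loadsave.cpp:1063 imwrite_ Unsupported depth image for selected encoder is fallbacked to CV_8U.
```

View pics/c3.png

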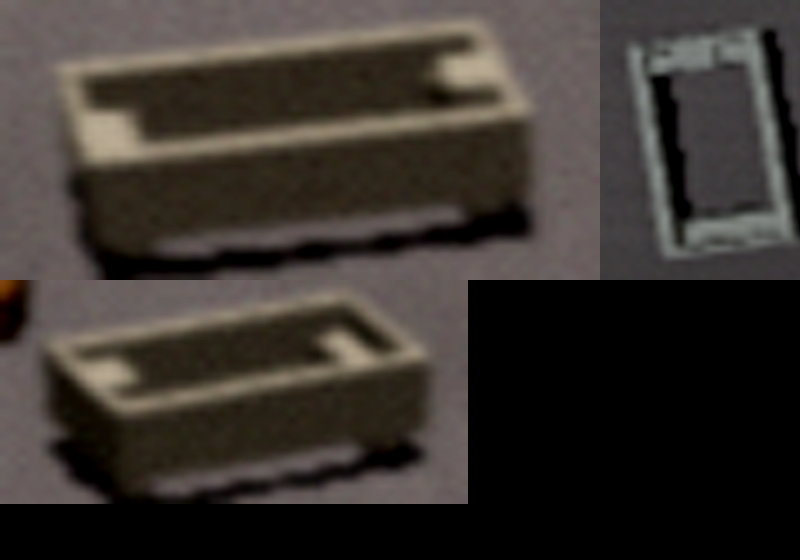

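```bash
cat >> h.py <<'E'
def go(x,y,z,yaw=None):
    """yaw = world angle (deg) of the tool's y; prints spin needed and the shift in tool axes AFTER the spin"""
    o=get_obs();p=np.array(o["ee_pos"]);R=np.array(o["eef_rot"]);cy=np.degrees(np.arctan2(R[1,1],R[0,1]))
    s=0 if yaw is None else -((yaw-cy+90)%180-90)
    a=np.radians(cy-s);Y=np.array([np.cos(a),np.sin(a),0]);X=np.array([np.sin(a)*-1,np.cos(a),0])
    d=np.array([x,y,z])-p
    print("spin",round(s,1),"shift cm",np.round([d@X,d@Y,-d[2]],0) if 0 else np.round(np.array([d@X,d@Y,-d[2]])/10,2),"now",p.round(1),"yaw",cy.round(1),"j6",np.degrees(o["joint_positions"][5]).round(),"F",np.round(o["force"],1),"w",round(o["gripper_width"],1),"t",round(o["time_s"],1))
E
python3 - <<'E'
from m import *
im=cv2.imread("pics/top0.png");g=im.max(2).astype(int)
k=np.zeros(g.shape,np.uint8);k[170:220,278:316]=((g>78)&(g<107))[170:220,278:316]
k=cv2.morphologyEx(k,cv2.MORPH_OPEN,np.ones((3,3),np.uint8))
c=np.vstack([q.reshape(-1,2) for q in cv2.findContours(k,cv2.RETR_EXTERNAL,cv2.CHAIN_APPROX_NONE)[0] if len(q)>15])
r=cv2.minAreaRect(onz("top",c,46)[:,:2].astype(np.float32));print(np.round(np.r_[r[0],r[1],r[2]],1),len(c))
for t in tiers(cv2.cvtColor(im,cv2.COLOR_BGR2RGB),40,140): print(np.round(t[:5],1))
# side view cross-check of stud/nut top: project
print(proj("side",[[563.8,-74,100],[563.8,-74,46]]).round(1),proj("top",[[563.8,-74,100]]).round(1))
go(564,-74,231,8.9)
R=get_obs()["eef_rot"];print(np.round(R,2).tolist())
E
```

```text
[563.7 -73.3  61.1 113.2  80.7] 133
[420.  125.4  50.  109.7  10. ]
[585.7 137.3  61.3 109.4  15.5]
[594.9 310.2  49.7 108.9  17.6]
[1091.  -476.1   58.7   91.9   25.1]
[[257.7 214.7]
 [257.3 236. ]] [[297.4 193.3]]
spin 61.1 shift cm [-6.413e+01  2.799e+01 -4.000e-02] now [188.3 516.2 230.6] yaw 70.0 j6 82.0 F [0.3 0.5 0.3] w 85.7 t 0.1
[[-0.94, 0.34, -0.0], [0.34, 0.94, -0.0], [0.0, -0.0, -1.0]]
```

Emit:
carry_out:
  linear:
    - [0,0,0]
    - [0,0,0]
    - [0,0,0]
    - [0,0,0]
    - [0,0,0]
    - [0,0,0]
    - [-4.9,2.15,0]
    - [-4.9,2.15,0]
    - [-4.9,2.15,0]
    - [-4.9,2.15,0]
    - [-4.9,2.15,0]
    - [-4.9,2.15,0]
    - [-4.9,2.15,0]
    - [-4.9,2.15,0]
    - [-4.9,2.15,0]
    - [-4.9,2.15,0]
    - [-4.9,2.15,0]
    - [-4.9,2.15,0]
    - [0,0,0]
  spin: [10.2,10.2,10.2,10.2,10.2,10.2,0,0,0,0,0,0,0,0,0,0,0,0,0]
  grip: 0.4

```text
time_s: 2.48
ee_pos: [521.1, -56.9, 226.9]
eef_rot: [[-0.119, 0.993, -0.005], [0.993, 0.119, -0.008], [-0.007, -0.006, -1.0]]
force: [-0.9, 0.4, 0.1]
gripper_width: 51.2
```

```bash
python3 -c "
from h import *
go(564,-74,78,8.9)"
```

```text
spin -2.1 shift cm [-2.36  3.97 14.89] now [521.1 -56.9 226.9] yaw 6.8 j6 69.0 F [-0.9  0.4  0.1] w 51.2 t 2.5
```

Emit:
carry_out:
  linear:
    - [-1.2,2,2]
    - [-1.2,2,2]
    - [0,0,3]
    - [0,0,3]
    - [0,0,0]
    - [0,0,0]
  spin: [-2.1,0,0,0,0,0]

```text
time_s: 3.22
ee_pos: [561.5, -71.9, 123.9]
eef_rot: [[-0.159, 0.987, -0.009], [0.987, 0.159, -0.005], [-0.003, -0.01, -1.0]]
force: [0.0, -0.7, 0.6]
gripper_width: 50.9
```

```bash
python3 -c "
from h import *
go(564,-74,78,8.9)
a=snap('top','pics/t1.png');b=snap('side','pics/s1.png')
A=cv2.resize(a[165:225,265:325],(390,390));B=cv2.resize(b[170:270,210:310],(390,390))
cv2.imwrite('pics/n1.png',np.hstack([A,B])[...,::-1])"
```

```text
spin 0.3 shift cm [-0.24  0.22  4.59] now [561.5 -71.9 123.9] yaw 9.2 j6 66.0 F [ 0.  -0.7  0.6] w 50.9 t 3.2
```

View pics/n1.png

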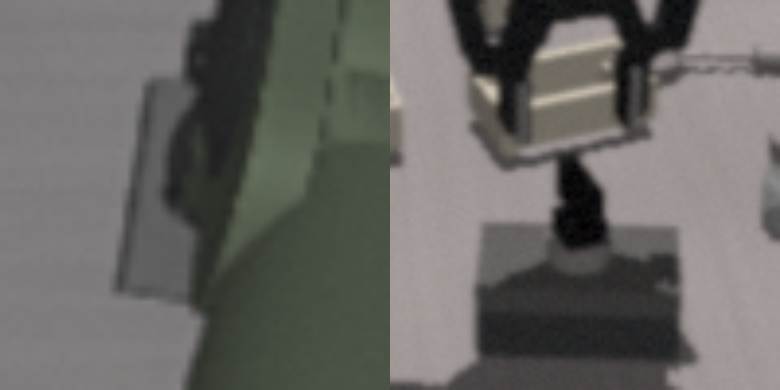

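Emit:
carry_out:
  linear:
    - [-0.2,0.2,1.6]
    - [0,0,1.6]
    - [0,0,1.2]
    - [0,0,0.2]
    - [0,0,0]
  spin: [0,0,0,0,0]

```text
time_s: 3.95
ee_pos: [564.4, -74.4, 76.1]
eef_rot: [[-0.159, 0.987, -0.007], [0.987, 0.159, -0.005], [-0.004, -0.008, -1.0]]
force: [-0.4, 0.4, 0.4]
gripper_width: 51.2
```

Emit:
carry_out:
  linear:
    - [0,0,0]
    - [0,0,0]
    - [0,0,0]
    - [0,0,0]
    - [0,0,0]
    - [0,0,0]
  spin: [0,0,0,0,0,0]
  grip: 1
  force: 40

```text
time_s: 4.7
ee_pos: [565.2, -74.6, 77.2]
eef_rot: [[-0.159, 0.987, -0.005], [0.987, 0.159, -0.006], [-0.005, -0.006, -1.0]]
force: [0.5, -0.7, -0.1]
gripper_width: 11.0
```

Emit:
carry_out:
  linear:
    - [0,0,-0.8]
    - [0,0,-1]
    - [0,0,-1.5]
    - [0,0,-2]
    - [0,0,-3]
    - [0,0,0]
  spin: [0,0,0,0,0,0]

```text
time_s: 5.45
ee_pos: [566.7, -74.3, 167.2]
eef_rot: [[-0.159, 0.987, -0.002], [0.987, 0.159, -0.007], [-0.006, -0.003, -1.0]]
force: [0.6, -0.7, -0.7]
gripper_width: 11.2
```

```bash
python3 -c "
from h import *
go(430,-265,140)
b=snap('side','pics/s2.png')
"
```

```text
spin 0 shift cm [-16.66 -16.52   2.72] now [566.7 -74.3 167.2] yaw 9.2 j6 66.0 F [ 0.6 -0.7 -0.7] w 11.2 t 5.5
```

Emit:
carry_out:
  linear:
    - [-2.4,-2.4,0]
    - [-4,-4,0]
    - [-4,-4,0]
    - [-4,-4,0]
    - [-2.4,-2.3,1]
    - [0,0,1.7]
    - [0,0,0]
    - [0,0,0]
  spin: [0,0,0,0,0,0,0,0]

```text
time_s: 6.5
ee_pos: [420.5, -270.2, 135.3]
eef_rot: [[-0.16, 0.987, -0.01], [0.987, 0.16, -0.002], [-0.001, -0.01, -1.0]]
force: [-0.4, 0.7, -0.4]
gripper_width: 11.2
```

```bash
python3 -c "
from h import *
go(430,-265,23)
"
```

```text
spin 0 shift cm [ 0.36  1.02 11.23] now [ 420.5 -270.2  135.3] yaw 9.2 j6 40.0 F [-0.4  0.7 -0.4] w 11.2 t 6.5
```

Emit:
carry_out:
  linear:
    - [0.4,1,3]
    - [0,0,3]
    - [0,0,2.5]
    - [0,0,1.3]
    - [0,0,0.8]
    - [0,0,0.4]
    - [0,0,0]
    - [0,0,0]
  spin: [0,0,0,0,0,0,0,0]

```text
time_s: 7.5
ee_pos: [434.7, -265.3, 26.8]
eef_rot: [[-0.166, 0.986, -0.003], [0.986, 0.166, -0.008], [-0.008, -0.004, -1.0]]
force: [0.0, -0.4, -0.3]
gripper_width: 10.6
```

Emit:
carry_out:
  linear:
    - [0,0,0]
    - [0,0,0]
    - [0,0,0]
    - [0,0,0]
  spin: [0,0,0,0]

```text
time_s: 8.0
ee_pos: [435.2, -265.9, 27.8]
eef_rot: [[-0.166, 0.986, -0.001], [0.986, 0.166, -0.009], [-0.009, -0.003, -1.0]]
force: [-0.5, -0.2, -0.4]
gripper_width: 11.2
```

Emit:
carry_out:
  linear:
    - [0,0,0.4]
    - [0,0,0.2]
    - [0,0,0.15]
  spin: [0,0,0]

```text
time_s: 8.38
ee_pos: [435.2, -266.0, 19.8]
eef_rot: [[-0.166, 0.986, -0.001], [0.986, 0.166, -0.009], [-0.009, -0.003, -1.0]]
force: [-1.9, -0.8, 15.2]
gripper_width: 11.4
```

Emit:
carry_out:
  linear:
    - [0,0,0]
    - [0,0,0]
    - [0,0,0]
    - [0,0,0]
    - [0,0,-1]
    - [0,0,-3]
    - [0,0,-5]
    - [0,0,-5]
    - [0,0,0]
  spin: [0,0,0,0,0,0,0,0,0]
  grip: 0.5

```text
time_s: 9.5
ee_pos: [435.4, -264.6, 166.2]
eef_rot: [[-0.166, 0.986, -0.001], [0.986, 0.166, -0.01], [-0.009, -0.002, -1.0]]
force: [1.5, -0.6, -1.0]
gripper_width: 42.6
```

```bash
python3 -c "
from h import *
a=snap('top','pics/t3.png');b=snap('side','pics/s3.png')
A=cv2.resize(a[165:225,265:325],(390,390));B=cv2.resize(b[210:384,110:310],(448,390))
cv2.imwrite('pics/n3.png',np.hstack([B])[...,::-1])
go(564,-74,150)"
```

```text
spin 0 shift cm [16.47 16.03  1.25] now [ 433.3 -263.   162.5] yaw 9.6 j6 41.0 F [ 0.2 -0.7 -0.1] w 42.3 t 9.6
```

View pics/n3.png

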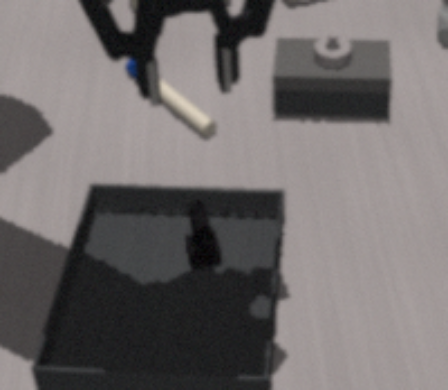

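```bash
python3 - <<'E'
from h import *
im=cv2.imread("pics/t3.png");g=im.max(2).astype(int)
print(g[178:208,280:314:2])
E
```

```text
[[129 130 129 131  75  96  96  95  95 101 110 117 121 124 125 128 127]
 [132 129 132 132  79  96  98  96  95  95  96  95 102 110 124 127 127]
 [131 131 132 124  84 100  95  97  99  97  96  94  93  96 122 127 128]
 [130 130 130 112  86  97  98  98  97  95  96  96  95  91 119 127 128]
 [129 130 133 108  87  99  97  97  98  96  93  95  96  92 129 128 127]
 [131 126 131  95  88  98  98  96  99  96  95  96  95  89 126 125 125]
 [128 129 129  87  91  98  97  98  98  97  97  96  97  86 129 128 127]
 [131 131 133  87  93  97  99  95  97  96  95  96  95  81 133 129 129]
 [132 128 133  83  96  98  98  97  98  96  97  96  96  80 131 128 129]
 [130 131 133  80  98  98  96  97  95  97  97  96  97  80 132 128 129]
 [133 131 134  74 101  98  96 102 111 100  95  98  97  94 130 128 128]
 [131 130 133  73 100  95 104 128 138 120  95  96  95 116 125 127 126]
 [131 131 132  73  99  96 123 147 147 143 107  96  95 118 129 128 125]
 [129 130 132  75  97  92 146 145 126 147 121  95  95 119 129 129 130]
 [131 130 133  80  99  91 153 122 103 148 137  96  94 118 131 131 131]
 [129 130 126  84  99  93 154  89 1
[... 330 characters left out ...]
 86  95  99  98  94 138 143 127  93  98  84 129 129 129 127]
 [129 132  83  95  98  98  90  98 121  84  94  97  82 129 126 127 126]
 [129 132  77  97  98  98  97  96  94  95  95  96  81 128 125 126 127]
 [131 133  74 100 100  99  98  98  99  97  97  96  95 130 129 128 128]
 [130 132  71 100  98  98  99  97  98  97  96  95 118 129 129 126 126]
 [132 132  71  99  98  98  97  99  96  99  96  94 119 129 128 128 127]
 [130 132  76 102  99  99  98  99  99  97  97  96 119 129 129 128 126]
 [130 131  79  97 100  98  99  98  98  95  98  94 117 127 127 126 124]
 [127 123  87 101  98  99  98  98  98  98  96  96 114 126 125 123 126]
 [128 109  87  98 101  99  99  97  96  98  98  95 114 128 126 126 127]]
```

```bash
python3 - <<'E'
from h import *
im=cv2.imread("pics/t3.png");g=im.max(2).astype(int)
def c(m,box):
    x0,y0,x1,y1=box;k=np.zeros(m.shape,np.uint8);k[y0:y1,x0:x1]=m[y0:y1,x0:x1]
    return max(cv2.findContours(k,cv2.RETR_EXTERNAL,cv2.CHAIN_APPROX_NONE)[0],key=cv2.contourArea).reshape(-1,2)
q=c(g>108,(290,186,304,202));print("spacer",cv2.minEnclosingCircle(onz("top",q,60)[:,:2].astype(np.float32)))
k=((g>93)&(g<111))|((g>80)&0);k[188:200,291:303]=1
k=cv2.morphologyEx(k.astype(np.uint8),cv2.MORPH_OPEN,np.ones((3,3),np.uint8))
q=c(k,(276,172,314,220));r=cv2.minAreaRect(onz("top",q,46)[:,:2].astype(np.float32));print("lid",r)
E
```

```text
spacer ((565.795166015625, -73.39269256591797), 18.009355545043945)
lid ((564.78515625, -74.2809066772461), (57.6235237121582, 109.88742065429688), 80.28437805175781)
```

Emit:
carry_out:
  linear:
    - [3,3,0]
    - [4,4,0]
    - [4,4,0]
    - [4,4,0]
    - [1,1,1]
    - [0,0,0]
    - [0,0,0]
  spin: [0,0,0,0,0,0,0]
  grip: 0.3

```text
time_s: 10.48
ee_pos: [560.8, -73.6, 139.7]
eef_rot: [[-0.161, 0.987, -0.023], [0.987, 0.161, -0.001], [0.003, -0.023, -1.0]]
force: [-0.1, 0.0, 0.4]
gripper_width: 59.8
```

```bash
python3 -c "
from h import *
go(564,-74,48.5)"
```

```text
spin 0 shift cm [-0.09  0.31  9.12] now [560.8 -73.6 139.7] yaw 9.3 j6 66.0 F [-0.1  0.   0.4] w 59.8 t 10.5
```

Emit:
carry_out:
  linear:
    - [0,0.45,2.5]
    - [0,0,2.5]
    - [0,0,2]
    - [0,0,1]
    - [0,0,0.6]
    - [0,0,0.2]
    - [0,0,0]
  spin: [0,0,0,0,0,0,0]

```text
time_s: 11.35
ee_pos: [560.9, -81.3, 51.5]
eef_rot: [[-0.149, 0.989, -0.022], [0.989, 0.149, -0.003], [0.0, -0.022, -1.0]]
force: [-0.8, 0.0, -0.6]
gripper_width: 59.8
```

```bash
python3 -c "
from h import *
go(565.5,-73.5,48.5)"
```

```text
spin 0 shift cm [0.7  0.57 0.3 ] now [560.9 -81.3  51.5] yaw 8.6 j6 66.0 F [-0.8  0.  -0.6] w 59.8 t 11.3
```

Emit:
carry_out:
  linear:
    - [0.7,0.6,0]
    - [0,0,0]
    - [0,0,0]
  spin: [0,0,0]

```text
time_s: 11.72
ee_pos: [567.4, -72.7, 52.6]
eef_rot: [[-0.15, 0.989, -0.019], [0.989, 0.15, -0.003], [-0.001, -0.02, -1.0]]
force: [-0.5, 0.0, -0.6]
gripper_width: 59.7
```

```bash
python3 -c "
from h import *
go(565.5,-73.5,48.5);print(np.round(get_obs()['eef_rot'],3)[:,2])"
```

```text
spin 0 shift cm [-0.05 -0.2   0.41] now [567.4 -72.7  52.6] yaw 8.6 j6 67.0 F [-0.5  0.  -0.6] w 59.7 t 11.7
[-0.019 -0.003 -1.   ]
```

Emit:
carry_out:
  linear:
    - [0,-0.2,0.4]
    - [0,0,0]
    - [0,0,0]
  spin: [0,0,0]

```text
time_s: 12.1
ee_pos: [565.0, -72.9, 48.4]
eef_rot: [[-0.15, 0.989, -0.02], [0.989, 0.15, -0.004], [-0.001, -0.02, -1.0]]
force: [-0.3, -0.1, -0.1]
gripper_width: 59.9
```

Emit:
carry_out:
  linear:
    - [0,0,0]
    - [0,0,0]
    - [0,0,0]
    - [0,0,0]
  spin: [0,0,0,0]
  grip: 1

```text
time_s: 12.6
ee_pos: [565.1, -73.0, 48.8]
eef_rot: [[-0.15, 0.989, -0.019], [0.989, 0.15, -0.004], [-0.001, -0.02, -1.0]]
force: [0.5, 0.4, 0.4]
gripper_width: 34.4
```

Emit:
carry_out:
  linear:
    - [0,0,-0.5]
    - [0,0,-1]
    - [0,0,-2]
    - [0,0,-3]
    - [0,0,-4]
    - [0,0,0]
    - [0,0,0]
  spin: [0,0,0,0,0,0,0]

```text
time_s: 13.48
ee_pos: [566.9, -72.6, 159.0]
eef_rot: [[-0.15, 0.989, -0.019], [0.989, 0.15, -0.004], [-0.001, -0.02, -1.0]]
force: [0.3, 0.8, -1.9]
gripper_width: 34.4
```

```bash
python3 -c "
from h import *
go(395,-335,140);print(np.round(get_obs()['eef_rot'],3)[:,2])"
```

```text
spin 0 shift cm [-23.37 -20.92   1.9 ] now [566.9 -72.6 159. ] yaw 8.6 j6 67.0 F [ 0.3  0.8 -1.9] w 34.4 t 13.5
[-0.019 -0.004 -1.   ]
```

Emit:
carry_out:
  linear:
    - [-2.5,-2,0]
    - [-4,-3.6,0]
    - [-4,-3.6,0]
    - [-4,-3.6,0]
    - [-4,-3.6,0]
    - [-3.6,-3.2,1]
    - [-1,-1,1.5]
    - [0,0,0]
    - [0,0,0]
  spin: [0,0,0,0,0,0,0,0,0]

```text
time_s: 14.6
ee_pos: [389.8, -334.8, 129.5]
eef_rot: [[-0.153, 0.988, -0.028], [0.988, 0.153, 0.005], [0.009, -0.027, -1.0]]
force: [-0.1, -0.5, -0.2]
gripper_width: 34.5
```

```bash
python3 -c "
from h import *
go(395,-335,9)"
```

```text
spin 0 shift cm [-0.09  0.51 12.05] now [ 389.8 -334.8  129.5] yaw 8.8 j6 33.0 F [-0.1 -0.5 -0.2] w 34.5 t 14.6
```

Emit:
carry_out:
  linear:
    - [0,0.5,3]
    - [0,0,3]
    - [0,0,2.5]
    - [0,0,1.5]
    - [0,0,0.8]
    - [0,0,0.4]
    - [0,0,0.2]
    - [0,0,0]
  spin: [0,0,0,0,0,0,0,0]

```text
time_s: 15.6
ee_pos: [399.3, -329.9, 15.8]
eef_rot: [[-0.165, 0.986, -0.022], [0.986, 0.166, 0.001], [0.004, -0.021, -1.0]]
force: [0.1, 0.2, -1.0]
gripper_width: 35.0
```

```bash
python3 -c "
from h import *
go(395,-335,6)"
```

```text
spin 0 shift cm [-0.43 -0.51  0.98] now [ 399.3 -329.9   15.8] yaw 9.5 j6 33.0 F [ 0.1  0.2 -1. ] w 35.0 t 15.6
```

Emit:
carry_out:
  linear:
    - [-0.3,-0.3,0.4]
    - [0,0,0.4]
    - [0,0,0.3]
  spin: [0,0,0]

```text
time_s: 15.98
ee_pos: [396.9, -334.6, 5.6]
eef_rot: [[-0.165, 0.986, -0.02], [0.986, 0.165, -0.001], [0.002, -0.02, -1.0]]
force: [-4.4, 5.3, 27.7]
gripper_width: 34.4
```

Emit:
carry_out:
  linear:
    - [0,0,0]
    - [0,0,0]
    - [0,0,0]
    - [0,0,0]
    - [0,0,-1]
    - [0,0,-3]
    - [0,0,-5]
    - [0,0,-5]
    - [0,0,0]
  spin: [0,0,0,0,0,0,0,0,0]
  grip: 0.2

```text
time_s: 17.1
ee_pos: [399.9, -334.5, 151.6]
eef_rot: [[-0.165, 0.986, -0.02], [0.986, 0.165, -0.001], [0.002, -0.02, -1.0]]
force: [0.5, -0.1, -0.3]
gripper_width: 68.4
```

```bash
python3 -c "
from h import *
a=snap('top','pics/t4.png');b=snap('side','pics/s4.png')
A=cv2.resize(a[150:270,155:325],(782,552));B=b[210:384,110:310]
cv2.imwrite('pics/n4.png',b[150:384,60:372,::-1].repeat(2,0).repeat(2,1))
go(564.8,-74.3,150,80.3)"
```

```text
spin -70.8 shift cm [-12.1   28.26  -0.21] now [ 397.9 -332.5  147.9] yaw 9.5 j6 33.0 F [-0.8 -0.1  0.1] w 68.2 t 17.2
```

View pics/n4.png

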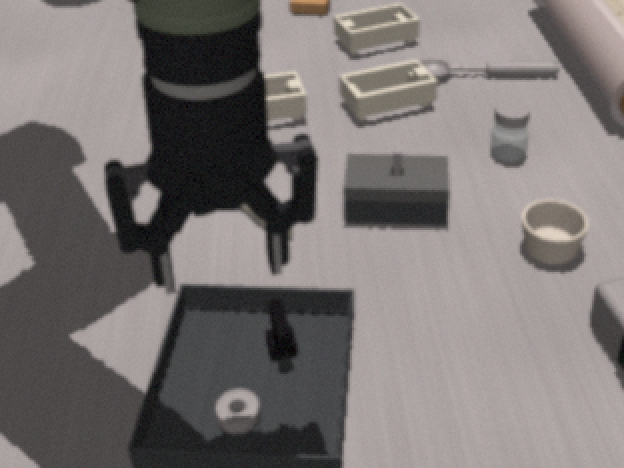

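Emit:
carry_out:
  linear:
    - [0,0,0]
    - [0,0,0]
    - [0,0,0]
    - [0,0,0]
    - [0,0,0]
    - [0,0,0]
    - [0,0,0]
    - [-2,4.7,0]
    - [-2,4.7,0]
    - [-2,4.7,0]
    - [-2,4.7,0]
    - [-2,4.7,0]
    - [-2,4.7,0]
    - [0,0,0]
    - [0,0,0]
  spin: [-10.2,-10.2,-10.2,-10.2,-10.2,-10.2,-10.2,0,0,0,0,0,0,0,0]
  grip: 0

```text
time_s: 19.08
ee_pos: [538.8, -48.9, 121.8]
eef_rot: [[-0.991, 0.121, -0.062], [0.119, 0.992, 0.03], [0.065, 0.022, -0.998]]
force: [0.7, 0.2, -0.3]
gripper_width: 85.8
```

```bash
python3 -c "
from h import *
go(564.8,-74.3,60,80.3);print(np.round(get_obs()['eef_rot'],3)[:,2])
im=cv2.imread('pics/t4.png');from m import tiers
for t in tiers(im[...,::-1].copy(),40,140):print(np.round(t[:5],1))
g=im.max(2).astype(int)
k=((g>93)&(g<111)).astype(np.uint8);k[188:200,291:303]=1;k[:172]=0;k[220:]=0;k[:,:276]=0;k[:,314:]=0
k=cv2.morphologyEx(k,cv2.MORPH_OPEN,np.ones((3,3),np.uint8))
q=max(cv2.findContours(k,0,1)[0],key=cv2.contourArea).reshape(-1,2);print(cv2.minAreaRect(onz('top',q,46)[:,:2].astype(np.float32)))"
```

```text
spin 2.8 shift cm [-3.   -2.07  6.18] now [538.8 -48.9 121.8] yaw 83.1 j6 -7.0 F [ 0.7  0.2 -0.3] w 85.8 t 19.1
[-0.062  0.03  -0.998]
[419.1 131.4  62.6 112.5   8.8]
[585.9 137.4  63.2 110.7  15.5]
[594.  316.   62.7 110.9  17.6]
((565.3216552734375, -73.78680419921875), (55.513450622558594, 103.50775909423828), 79.5684814453125)
```

Emit:
carry_out:
  linear:
    - [0,0,0]
    - [0,0,0]
    - [0,0,0]
    - [0,0,0]
  spin: [0,0,0,0]

```text
time_s: 19.58
ee_pos: [536.8, -51.9, 121.0]
eef_rot: [[-0.99, 0.126, -0.064], [0.125, 0.992, 0.03], [0.068, 0.022, -0.997]]
force: [0.0, -0.1, -0.6]
gripper_width: 85.5
```

```bash
python3 -c "
from h import *
o=get_obs();print(np.round(o['eef_rot'],3)[:,2],np.degrees(o['joint_positions']).round(2),np.round(o['qvel'],3),o['ee_pos'])"
```

```text
[-0.064  0.03  -0.997] [-13.82  26.07 -17.36  50.57   0.81  -6.63] [-0.009 -0.002 -0.     0.001 -0.    -0.001] [536.77360718 -51.89893803 120.95301103]
```

Emit:
carry_out:
  linear:
    - [0,0,-6]
    - [0,0,-6]
    - [0,0,0]
  spin: [0,0,0]

```text
time_s: 19.95
ee_pos: [544.0, -56.3, 243.5]
eef_rot: [[-0.99, 0.128, -0.066], [0.126, 0.992, 0.031], [0.069, 0.022, -0.997]]
force: [-0.2, -0.2, -1.2]
gripper_width: 85.3
```

Emit:
carry_out:
  linear:
    - [0,0,6]
    - [0,0,6]
    - [0,0,0]
  spin: [0,0,0]

```text
time_s: 20.32
ee_pos: [536.8, -53.2, 121.8]
eef_rot: [[-0.99, 0.128, -0.062], [0.127, 0.991, 0.03], [0.065, 0.022, -0.998]]
force: [-0.5, 0.0, 0.2]
gripper_width: 85.3
```

```bash
python3 -c "
from h import *
o=get_obs();print(np.round(o['eef_rot'],3)[:,2],np.degrees(o['joint_positions']).round(2),np.round(o['qvel'],3),o['ee_pos'])"
```

```text
[-0.062  0.03  -0.998] [-13.96  25.93 -17.44  50.49   0.8   -6.65] [-0.001 -0.055  0.08   0.026  0.001  0.   ] [536.75097522 -53.22934821 121.7848974 ]
```

Emit:
carry_out:
  linear:
    - [5,0,0]
    - [5,0,0]
    - [5,0,0]
    - [0,0,0]
    - [0,0,0]
  spin: [0,0,0,0,0]

```text
time_s: 20.95
ee_pos: [389.7, -35.5, 138.3]
eef_rot: [[-0.99, 0.129, -0.053], [0.128, 0.991, 0.027], [0.056, 0.02, -0.998]]
force: [0.7, -0.5, 0.9]
gripper_width: 85.7
```

Emit:
carry_out:
  linear:
    - [-2,0,-0.5]
    - [-2,0,-0.5]
    - [-2,0,-0.5]
    - [-2,0,-0.5]
    - [-2,0,-0.5]
    - [-2,0,-0.5]
    - [-2,0,-0.5]
    - [0,0,0]
    - [0,0,0]
  spin: [0,0,0,0,0,0,0,0,0]

```text
time_s: 22.08
ee_pos: [549.2, -58.2, 173.8]
eef_rot: [[-0.991, 0.128, -0.038], [0.127, 0.992, 0.023], [0.04, 0.018, -0.999]]
force: [0.2, 0.3, 0.2]
gripper_width: 85.4
```

Emit:
carry_out:
  linear:
    - [0,0,0]
    - [0,0,0]
  spin: [10.7,10.7]

```text
time_s: 22.32
ee_pos: [548.1, -57.9, 173.8]
eef_rot: [[-0.873, 0.487, -0.039], [0.486, 0.873, 0.023], [0.045, 0.001, -0.999]]
force: [-0.1, 0.2, 0.7]
gripper_width: 85.6
```

Emit:
carry_out:
  linear:
    - [0,0,0]
    - [0,0,0]
  spin: [-10.7,-10.7]

```text
time_s: 22.58
ee_pos: [546.7, -57.6, 173.8]
eef_rot: [[-0.991, 0.128, -0.04], [0.127, 0.992, 0.024], [0.043, 0.018, -0.999]]
force: [0.4, 0.0, -0.7]
gripper_width: 85.2
```

Emit:
carry_out:
  linear:
    - [3,0,0]
    - [5,0,0]
    - [5,0,0]
    - [0,0,0]
    - [-2,0,0]
    - [-2,0,0]
    - [-2,0,0]
    - [-2,0,0]
    - [-2,0,0]
    - [-2,0,0]
    - [0,0,0]
  spin: [0,0,0,0,0,0,0,0,0,0,0]

```text
time_s: 23.95
ee_pos: [549.5, -58.3, 173.0]
eef_rot: [[-0.991, 0.126, -0.031], [0.126, 0.992, 0.022], [0.034, 0.018, -0.999]]
force: [-1.3, 0.3, 0.3]
gripper_width: 85.2
```

Emit:
carry_out:
  linear:
    - [0,2,0]
    - [0,2,0]
    - [0,2,0]
    - [0,2,0]
    - [0,2,0]
    - [0,0,0]
    - [0,-2,0]
    - [0,-2,0]
    - [0,-2,0]
    - [0,-2,0]
    - [0,-2,0]
    - [0,0,0]
  spin: [0,0,0,0,0,0,0,0,0,0,0,0]

```text
time_s: 25.45
ee_pos: [546.7, -61.3, 172.1]
eef_rot: [[-0.991, 0.132, -0.034], [0.131, 0.991, 0.022], [0.036, 0.018, -0.999]]
force: [-0.4, -0.0, 0.3]
gripper_width: 85.5
```

Emit:
carry_out:
  linear:
    - [5,0,1]
    - [5,0,1]
    - [5,0,1]
    - [0,0,0]
    - [0,0,0]
    - [-2,0,-0.5]
    - [-2,0,-0.5]
    - [-2,0,-0.5]
    - [-2,0,-0.5]
    - [-2,0,-0.5]
    - [-2,0,-0.5]
    - [-2,0,-0.5]
    - [0,0,0]
  spin: [0,0,0,0,0,0,0,0,0,0,0,0,0]

```text
time_s: 27.08
ee_pos: [549.2, -66.7, 180.1]
eef_rot: [[-0.99, 0.139, -0.02], [0.138, 0.99, 0.021], [0.023, 0.018, -1.0]]
force: [-0.1, 1.0, -0.6]
gripper_width: 85.4
```

Emit:
carry_out:
  linear:
    - [5,0,0]
    - [-5,0,0]
    - [5,0,0]
    - [-5,0,0]
    - [0,0,0]
  spin: [0,0,0,0,0]

```text
time_s: 27.7
ee_pos: [522.3, -59.3, 159.0]
eef_rot: [[-0.987, 0.14, -0.083], [0.137, 0.99, 0.037], [0.087, 0.026, -0.996]]
force: [-0.5, -0.1, 0.7]
gripper_width: 85.4
```

Emit:
carry_out:
  linear:
    - [6,0,1]
    - [6,0,1]
    - [6,0,1]
    - [0,0,0]
    - [-1,0,-0.5]
    - [-2,0,-0.5]
    - [-2,0,-0.5]
    - [-2,0,-0.5]
    - [-2,0,-0.5]
    - [-2,0,-0.5]
    - [-2,0,-0.5]
    - [-2,0,0]
    - [0,0,0]
  spin: [0,0,0,0,0,0,0,0,0,0,0,0,0]

```text
time_s: 29.32
ee_pos: [511.9, -58.9, 167.4]
eef_rot: [[-0.988, 0.139, -0.07], [0.137, 0.99, 0.034], [0.074, 0.024, -0.997]]
force: [-0.9, -0.3, -0.1]
gripper_width: 85.4
```

Emit:
carry_out:
  linear:
    - [2,0,0]
    - [2,0,0]
    - [2,0,0]
    - [2,0,0]
    - [2,0,0]
    - [0,0,0]
  spin: [0,0,0,0,0,0]

```text
time_s: 30.08
ee_pos: [414.6, -45.5, 175.5]
eef_rot: [[-0.988, 0.138, -0.067], [0.136, 0.99, 0.034], [0.071, 0.024, -0.997]]
force: [1.1, 0.5, 0.1]
gripper_width: 85.6
```

Emit:
carry_out:
  linear:
    - [-2,0,0]
    - [-2,0,0]
    - [-2,0,0]
    - [-2,0,0]
    - [-2,0,0]
    - [0,0,0]
  spin: [0,0,0,0,0,0]

```text
time_s: 30.82
ee_pos: [524.3, -60.9, 169.1]
eef_rot: [[-0.989, 0.137, -0.06], [0.136, 0.99, 0.032], [0.064, 0.023, -0.998]]
force: [-0.1, -0.1, -0.4]
gripper_width: 85.7
```

Emit:
carry_out:
  linear:
    - [3,0,3]
    - [3,0,3]
    - [3,0,0]
    - [3,0,0]
    - [0,0,0]
  spin: [0,0,0,0,0]

```text
time_s: 31.45
ee_pos: [398.5, -41.9, 114.6]
eef_rot: [[-0.989, 0.137, -0.06], [0.135, 0.99, 0.032], [0.064, 0.024, -0.998]]
force: [0.3, -0.8, -0.1]
gripper_width: 85.3
```

Emit:
carry_out:
  linear:
    - [-1,0,-1]
    - [-2,0,-2]
    - [-2,0,-2]
    - [-2,0,-2]
    - [-2,0,-2]
    - [-2,0,-2]
    - [-2,0,-2]
    - [0,0,0]
  spin: [0,0,0,0,0,0,0,0]

```text
time_s: 32.45
ee_pos: [552.8, -66.9, 246.9]
eef_rot: [[-0.99, 0.136, -0.044], [0.135, 0.99, 0.028], [0.048, 0.022, -0.999]]
force: [0.4, 0.5, -0.7]
gripper_width: 85.6
```

Emit:
carry_out:
  linear:
    - [0,0,2]
    - [0,0,2]
    - [0,0,2]
    - [0,0,2]
    - [0,0,2]
    - [0,0,0]
  spin: [0,0,0,0,0,0]

```text
time_s: 33.2
ee_pos: [547.4, -63.4, 142.2]
eef_rot: [[-0.99, 0.136, -0.047], [0.134, 0.991, 0.029], [0.05, 0.022, -0.998]]
force: [-0.8, -0.2, -0.5]
gripper_width: 85.6
```

Emit:
carry_out:
  linear:
    - [1,0,0]
    - [1,0,0]
    - [1,0,0]
    - [1,0,0]
    - [1,0,0]
    - [1,0,0]
    - [1,0,0]
    - [1,0,0]
    - [1,0,0]
    - [1,0,0]
    - [0,0,0]
  spin: [0,0,0,0,0,0,0,0,0,0,0]

```text
time_s: 34.58
ee_pos: [442.0, -49.1, 150.1]
eef_rot: [[-0.99, 0.136, -0.043], [0.135, 0.991, 0.028], [0.047, 0.022, -0.999]]
force: [0.2, -0.1, -0.7]
gripper_width: 85.4
```

Emit:
carry_out:
  linear:
    - [-1,0,0]
    - [-1,0,0]
    - [-1,0,0]
    - [-1,0,0]
    - [-1,0,0]
    - [-1,0,0]
    - [-1,0,0]
    - [-1,0,0]
    - [-1,0,0]
    - [-1,0,0]
    - [0,0,0]
  spin: [0,0,0,0,0,0,0,0,0,0,0]

```text
time_s: 35.95
ee_pos: [550.3, -64.1, 144.8]
eef_rot: [[-0.99, 0.136, -0.042], [0.135, 0.991, 0.027], [0.045, 0.021, -0.999]]
force: [-0.1, 0.3, -0.1]
gripper_width: 85.1
```

Emit:
carry_out:
  linear:
    - [3,0,2]
    - [3,0,1]
    - [3,0,0]
    - [3,0,0]
    - [0,0,0]
    - [-1.5,0,-1.5]
    - [-3,0,-3]
    - [-3,0,-3]
    - [-3,0,-3]
    - [-1.5,0,-1.5]
    - [0,0,0]
  spin: [0,0,0,0,0,0,0,0,0,0,0]

```text
time_s: 37.33
ee_pos: [556.2, -66.8, 237.5]
eef_rot: [[-0.99, 0.136, -0.039], [0.135, 0.991, 0.027], [0.042, 0.021, -0.999]]
force: [-0.3, -0.3, -0.3]
gripper_width: 85.3
```

Emit:
carry_out:
  linear:
    - [3,0,3]
    - [3,0,3]
    - [3,0,3]
    - [3,0,2]
    - [0,0,0]
    - [-1,0,-1]
    - [-2,0,-2]
    - [-2,0,-2]
    - [-2,0,-2]
    - [-2,0,-2]
    - [-2,0,-2]
    - [-2,0,-2]
    - [0,0,0]
  spin: [0,0,0,0,0,0,0,0,0,0,0,0,0]

```text
time_s: 38.95
ee_pos: [577.2, -70.3, 264.1]
eef_rot: [[-0.991, 0.135, -0.023], [0.135, 0.991, 0.023], [0.026, 0.019, -0.999]]
force: [-0.2, 0.4, -0.2]
gripper_width: 85.4
```

Emit:
carry_out:
  linear:
    - [0,4,0]
    - [0,4,0]
    - [0,4,0]
    - [0,0,0]
    - [0,0,0]
  spin: [0,0,0,0,0]

```text
time_s: 39.58
ee_pos: [594.3, 50.9, 265.7]
eef_rot: [[-0.99, 0.137, -0.023], [0.136, 0.99, 0.022], [0.026, 0.019, -0.999]]
force: [0.3, -0.6, 1.1]
gripper_width: 85.8
```

Emit:
carry_out:
  linear:
    - [0,-1.5,0]
    - [0,-1.5,0]
    - [0,-1.5,0]
    - [0,-1.5,0]
    - [0,-1.5,0]
    - [0,-1.5,0]
    - [0,-1.5,0]
    - [0,-1.5,0]
    - [0,0,0]
  spin: [0,0,0,0,0,0,0,0,0]

```text
time_s: 40.7
ee_pos: [575.5, -81.0, 263.3]
eef_rot: [[-0.989, 0.144, -0.023], [0.143, 0.989, 0.021], [0.026, 0.017, -1.0]]
force: [-0.3, 0.1, -0.7]
gripper_width: 85.3
```

Emit:
carry_out:
  linear:
    - [3,0,3]
    - [3,0,3]
    - [3,0,3]
    - [3,0,2]
    - [0,0,0]
    - [-1,0,-1]
    - [-2,0,-2]
    - [-2,0,-2]
    - [-2,0,-2]
    - [-2,0,-2]
    - [-2,0,-2]
    - [-1,0,-1]
    - [0,0,0]
  spin: [0,0,0,0,0,0,0,0,0,0,0,0,0]

```text
time_s: 42.32
ee_pos: [593.7, -81.1, 288.1]
eef_rot: [[-0.991, 0.137, 0.005], [0.137, 0.99, 0.017], [-0.002, 0.017, -1.0]]
force: [0.0, -0.7, -0.2]
gripper_width: 85.7
```

```bash
python3 -c "
from h import *
go(564.8,-74,110,80.2)"
```

```text
spin 1.9 shift cm [ 2.97  0.21 17.81] now [593.7 -81.1 288.1] yaw 82.1 j6 -7.0 F [ 0.  -0.7 -0.2] w 85.7 t 42.3
```

Emit:
carry_out:
  linear:
    - [1,0.1,3]
    - [1,0.1,3]
    - [1,0,3]
    - [0,0,3]
    - [0,0,3]
    - [0,0,2]
    - [0,0,0]
    - [0,0,0]
  spin: [1.9,0,0,0,0,0,0,0]

```text
time_s: 43.32
ee_pos: [570.4, -71.4, 117.4]
eef_rot: [[-0.985, 0.169, 0.014], [0.169, 0.985, 0.015], [-0.011, 0.017, -1.0]]
force: [0.3, -1.3, 0.3]
gripper_width: 85.8
```

```bash
python3 -c "
from h import *
go(564.8,-74,24,80.2)"
```

```text
spin 0.1 shift cm [ 0.51 -0.35  9.34] now [570.4 -71.4 117.4] yaw 80.3 j6 -5.0 F [ 0.3 -1.3  0.3] w 85.8 t 43.3
```

Emit:
carry_out:
  linear:
    - [0.5,-0.3,2]
    - [0,0,2]
    - [0,0,2]
    - [0,0,1.5]
    - [0,0,1]
    - [0,0,0]
    - [0,0,0]
  spin: [0,0,0,0,0,0,0]

```text
time_s: 44.2
ee_pos: [573.5, -74.1, 37.7]
eef_rot: [[-0.985, 0.169, 0.028], [0.169, 0.986, 0.011], [-0.025, 0.016, -1.0]]
force: [-0.2, -0.1, -0.9]
gripper_width: 85.1
```

```bash
python3 -c "
from h import *
go(564.8,-74,24,80.2)"
```

```text
spin 0.1 shift cm [ 0.86 -0.14  1.37] now [573.5 -74.1  37.7] yaw 80.3 j6 -5.0 F [-0.2 -0.1 -0.9] w 85.1 t 44.2
```

Emit:
carry_out:
  linear:
    - [0.9,0,0.6]
    - [0,0,0.6]
    - [0,0,0]
    - [0,0,0]
  spin: [0,0,0,0]

```text
time_s: 44.7
ee_pos: [564.7, -72.4, 25.6]
eef_rot: [[-0.985, 0.169, 0.029], [0.169, 0.986, 0.011], [-0.027, 0.016, -1.0]]
force: [-0.7, 0.7, 0.1]
gripper_width: 85.4
```

Emit:
carry_out:
  linear:
    - [0,0,0]
    - [0,0,0]
    - [0,0,0]
    - [0,0,0]
  spin: [0,0,0,0]
  grip: 1

```text
time_s: 45.2
ee_pos: [565.2, -72.4, 26.0]
eef_rot: [[-0.985, 0.169, 0.03], [0.169, 0.986, 0.011], [-0.027, 0.016, -0.999]]
force: [0.2, 0.3, 0.6]
gripper_width: 61.1
```

```bash
python3 -c "
from h import *
go(564.8,-74,24,80.2)
b=snap('side','pics/s5.png');cv2.imwrite('pics/n5.png',cv2.resize(b[170:270,200:320],None,fx=5,fy=5)[...,::-1])"
```

```text
spin 0.1 shift cm [ 0.01 -0.16  0.2 ] now [565.2 -72.4  26. ] yaw 80.3 j6 -6.0 F [0.2 0.3 0.6] w 61.1 t 45.2
```

View pics/n5.png

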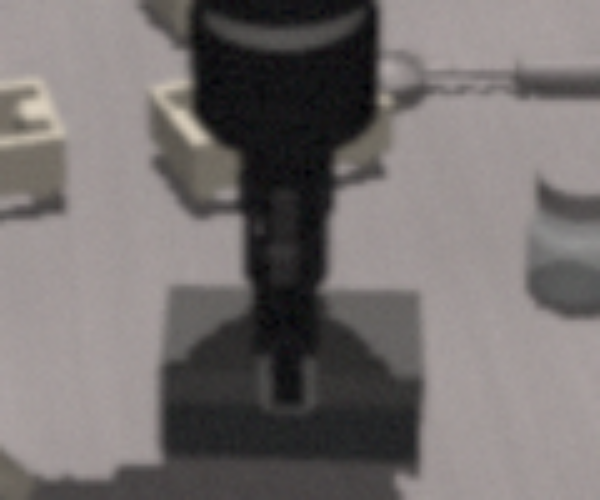

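Emit:
carry_out:
  linear:
    - [0,0,-0.4]
    - [0,0,-0.4]
    - [0,0,-0.6]
    - [0,0,-0.8]
  spin: [0,0,0,0]

```text
time_s: 45.75
ee_pos: [563.3, -72.5, 48.2]
eef_rot: [[-0.985, 0.169, 0.027], [0.169, 0.986, 0.012], [-0.025, 0.016, -1.0]]
force: [-1.2, -0.9, -2.4]
gripper_width: 60.6
```

```bash
python3 -c "
from h import *
go(564.8,-74,140,80.2)
b=snap('side','pics/s6.png');cv2.imwrite('pics/n6.png',cv2.resize(b[170:270,200:320],None,fx=5,fy=5)[...,::-1])"
```

```text
spin 0.1 shift cm [-0.17 -0.13 -9.18] now [563.3 -72.5  48.2] yaw 80.3 j6 -6.0 F [-1.2 -0.9 -2.4] w 60.6 t 45.8
```

View pics/n6.png

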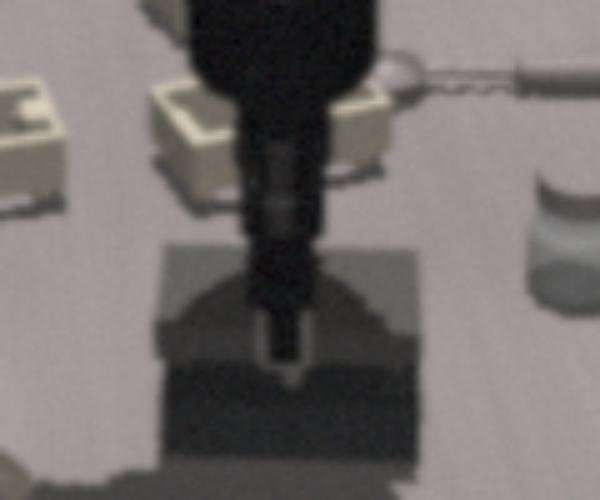

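Emit:
carry_out:
  linear:
    - [0,0,-2]
    - [0,0,-2]
    - [0,0,-2]
    - [0,0,-2]
    - [0,0,-2]
    - [0,0,0]
  spin: [0,0,0,0,0,0]

```text
time_s: 46.55
ee_pos: [561.3, -73.9, 154.2]
eef_rot: [[-0.985, 0.169, 0.031], [0.169, 0.986, 0.01], [-0.028, 0.016, -0.999]]
force: [0.1, -0.2, -1.5]
gripper_width: 61.3
```

```bash
python3 -c "
from h import *
go(380,275,140)"
```

```text
spin 0 shift cm [23.75 31.33  1.42] now [561.3 -73.9 154.2] yaw 80.3 j6 -6.0 F [ 0.1 -0.2 -1.5] w 61.3 t 46.5
```

Emit:
carry_out:
  linear:
    - [1,1.3,0]
    - [2.2,2.9,0]
    - [2.4,3.2,0]
    - [2.4,3.2,0]
    - [2.4,3.2,0]
    - [2.4,3.2,0]
    - [2.4,3.2,0]
    - [2.4,3.2,0]
    - [2.4,3.2,0]
    - [2.4,3.2,0]
    - [1,1.3,0]
    - [0,0,0]
    - [0,0,0]
  spin: [0,0,0,0,0,0,0,0,0,0,0,0,0]

```text
time_s: 48.18
ee_pos: [358.5, 286.8, 141.7]
eef_rot: [[-0.987, 0.163, 0.008], [0.163, 0.987, 0.011], [-0.007, 0.012, -1.0]]
force: [-0.6, -0.2, -2.2]
gripper_width: 61.3
```

```bash
python3 -c "
from h import *
go(380,275,12)
b=snap('side','pics/s7.png');a=snap('top','pics/t7.png')
A=cv2.resize(a[170:222,270:322],(416,416),interpolation=cv2.INTER_CUBIC);B=cv2.resize(b[205:275,220:300],(384,416),interpolation=cv2.INTER_CUBIC)
cv2.imwrite('pics/n7.png',np.clip(np.hstack([A,B]).astype(float)*1.6,0,255)[...,::-1].astype(np.uint8))
from m import tiers
for t in tiers(a,40,140):print(np.round(t[:5],1))"
```

```text
spin 0 shift cm [-2.32 -0.81 12.97] now [358.5 286.8 141.7] yaw 80.6 j6 39.0 F [-0.6 -0.2 -2.2] w 61.3 t 48.2
[419.1 131.3  62.9 112.5   8.9]
[586.2 137.3  63.2 111.   15.7]
[594.2 316.1  63.1 110.7  18. ]
[988.4 537.8  66.7  85.5  89.4]
[1087.9  539.2   54.3   94.   -21. ]
[1090.   616.5   55.8   86.    -1.1]
[1088.4 -206.3   57.1  105.9  -41.6]
[1091.5 -496.7   55.6   88.2    2.5]
[1180.7  261.6   78.3   86.8   84.1]
[ 1.1825e+03  1.5240e+02  5.5400e+01  8.6700e+01 -5.0000e-01]
```

View pics/n7.png

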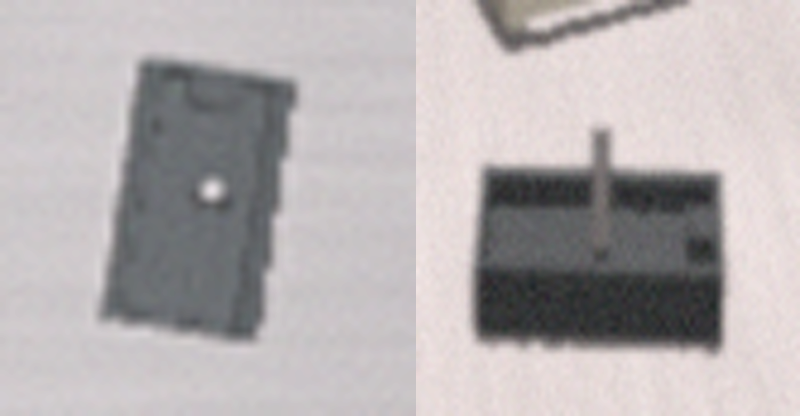

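```bash
python3 - <<'E'
from h import *
a=cv2.imread('pics/t7.png').max(2).astype(np.float32);b=cv2.imread('pics/s7.png').max(2).astype(np.float32)
ys=np.arange(-29,30,4)
def prof(im,n,cx,cy,yaw,z,x):
    c,s=np.cos(np.radians(yaw)),np.sin(np.radians(yaw))
    P=[[cx+c*(x+e)-s*y,cy+s*(x+e)+c*y,z] for e in(-2,0,2) for y in ys]
    q=proj(n,P).astype(np.float32);return cv2.remap(im,q[:,0],q[:,1],1).reshape(3,-1).mean(0).round().astype(int)
print(ys)
for nm,T in dict(base=(565,-74,-9.8,30),T1=(419.1,131.3,8.9,40),T2=(586.2,137.3,15.7,40),T3=(594.2,316.1,18,40)).items():
    for x in(45,-45): print(nm,x,"top",prof(a,"top",*T,x),"side",prof(b,"side",*T,x))
E
```

```text
[-29 -25 -21 -17 -13  -9  -5  -1   3   7  11  15  19  23  27]
base 45 top [73 66 60 69 68 67 68 71 70 69 65 68 69 65 67] side [48 56 46 37 34 42 55 63 64 62 53 38 33 40 53]
base -45 top [70 64 61 73 73 72 71 71 73 73 73 73 73 70 66] side [47 59 63 62 60 60 62 61 61 51 37 32 34 38 56]
T1 45 top [173 178 176 175 158 154 178 176 176 174 171 174 161 136 173] side [164 159 134 116 127 160 182 192 190 177 143 120 117 142 165]
T1 -45 top [173 177 173 171 172 176 174 174 166 129  91  93  92  87  91] side [167 188 193 189 170 132 107  97  98 105 105 104 101  96  90]
T2 45 top [166 176 163 160 137 151 177 179 178 176 173 163 142 134 170] side [156 162 133 115 126 155 181 191 191 181 148 120 115 139 160]
T2 -45 top [169 178 176 174 176 176 174 176 175 174 176 176 160 141 174] side [159 169 156 143 140 136 133 133 131 118 110 107 115 139 170]
T3 45 top [173 167 150 151 148 154 145 151 165 161 153 143 110 133 169] side [154 153 129 113 106 103 101 102 101 101 102 110 124 145 163]
T3 -45 top [167 177 173 153 106 150 176 176 177 175 172 165 126 125 170] side [155 156 135 125 129 159 181 188 187 175 152 128 133 144 158]
```

Emit:
carry_out:
  linear:
    - [-1,-0.4,3]
    - [-1.3,-0.4,3]
    - [0,0,2.5]
    - [0,0,1.5]
    - [0,0,1]
    - [0,0,0.5]
    - [0,0,0]
    - [0,0,0]
  spin: [0,0,0,0,0,0,0,0]

```text
time_s: 49.28
ee_pos: [387.3, 272.8, 25.1]
eef_rot: [[-0.985, 0.174, 0.014], [0.174, 0.985, 0.013], [-0.012, 0.015, -1.0]]
force: [0.1, -0.0, -1.8]
gripper_width: 61.1
```

```bash
python3 -c "
from h import *
go(380,275,6)"
```

```text
spin 0 shift cm [0.76 0.09 1.91] now [387.3 272.8  25.1] yaw 80.0 j6 36.0 F [ 0.1 -0.  -1.8] w 61.1 t 49.3
```

Emit:
carry_out:
  linear:
    - [0.3,0,0.7]
    - [0,0,0.5]
    - [0,0,0.3]
    - [0,0,0.1]
  spin: [0,0,0,0]

```text
time_s: 49.78
ee_pos: [384.8, 274.2, 8.9]
eef_rot: [[-0.985, 0.173, 0.016], [0.173, 0.985, 0.013], [-0.013, 0.016, -1.0]]
force: [0.5, 0.6, -2.6]
gripper_width: 60.7
```

Emit:
carry_out:
  linear:
    - [0,0,0.2]
    - [0,0,0.1]
  spin: [0,0]

```text
time_s: 50.02
ee_pos: [384.7, 274.3, 6.0]
eef_rot: [[-0.985, 0.173, 0.015], [0.173, 0.985, 0.014], [-0.013, 0.016, -1.0]]
force: [-4.6, -0.8, 10.9]
gripper_width: 60.8
```

Emit:
carry_out:
  linear:
    - [0,0,0]
    - [0,0,0]
    - [0,0,0]
    - [0,0,0]
    - [0,0,-1]
    - [0,0,-2]
    - [0,0,-3]
    - [0,0,-3]
    - [0,0,-3]
    - [0,0,0]
  spin: [0,0,0,0,0,0,0,0,0,0]
  grip: 0

```text
time_s: 51.28
ee_pos: [383.8, 272.9, 133.0]
eef_rot: [[-0.985, 0.173, 0.018], [0.173, 0.985, 0.015], [-0.016, 0.018, -1.0]]
force: [-0.0, 0.6, -0.1]
gripper_width: 85.0
```

```bash
python3 -c "
from h import *
go(419.1,131.3,120,98.9)"
```

```text
spin -18.9 shift cm [ -1.3  -14.54   1.3 ] now [383.8 272.9 133. ] yaw 80.0 j6 36.0 F [-0.   0.6 -0.1] w 85.0 t 51.3
```

Emit:
carry_out:
  linear:
    - [0,0,0]
    - [0,0,0]
    - [-0.3,-1.5,0]
    - [-0.3,-3,0]
    - [-0.3,-3,0]
    - [-0.3,-3,0]
    - [0,-3,0]
    - [0,-1,0]
    - [0,0,0]
    - [0,0,0]
  spin: [-9.5,-9.5,0,0,0,0,0,0,0,0]

```text
time_s: 52.52
ee_pos: [416.5, 128.2, 127.5]
eef_rot: [[-0.985, -0.17, 0.011], [-0.17, 0.985, 0.014], [-0.014, 0.012, -1.0]]
force: [-0.5, -0.3, 1.0]
gripper_width: 85.4
```

```bash
python3 -c "
from h import *
go(419.1,131.3,8,98.9)"
```

```text
spin 0.9 shift cm [-0.3   0.27 11.95] now [416.5 128.2 127.5] yaw 99.8 j6 -3.0 F [-0.5 -0.3  1. ] w 85.4 t 52.5
```

Emit:
carry_out:
  linear:
    - [-0.1,0.3,2]
    - [0,0,2]
    - [0,0,2]
    - [0,0,2]
    - [0,0,1]
    - [0,0,0]
    - [0,0,0]
  spin: [0.9,0,0,0,0,0,0]

```text
time_s: 53.4
ee_pos: [418.4, 138.6, 36.1]
eef_rot: [[-0.986, -0.164, 0.014], [-0.164, 0.986, 0.017], [-0.016, 0.014, -1.0]]
force: [-0.2, 0.1, -0.3]
gripper_width: 85.5
```

```bash
python3 -c "
from h import *
go(419.1,131.3,9,98.9)"
```

```text
spin 0.5 shift cm [ 0.05 -0.74  2.71] now [418.4 138.6  36.1] yaw 99.4 j6 -1.0 F [-0.2  0.1 -0.3] w 85.5 t 53.4
```

Emit:
carry_out:
  linear:
    - [0,-0.7,0]
    - [0,0,1]
    - [0,0,1]
    - [0,0,0.5]
    - [0,0,0]
    - [0,0,0]
  spin: [0.5,0,0,0,0,0]

```text
time_s: 54.15
ee_pos: [421.0, 131.6, 10.2]
eef_rot: [[-0.988, -0.154, 0.016], [-0.154, 0.988, 0.017], [-0.018, 0.014, -1.0]]
force: [0.6, 0.6, -0.8]
gripper_width: 85.3
```

Emit:
carry_out:
  linear:
    - [0,0,0]
    - [0,0,0]
    - [0,0,0]
    - [0,0,0]
    - [0,0,0]
  spin: [0,0,0,0,0]
  grip: 1

```text
time_s: 54.78
ee_pos: [421.0, 131.8, 10.7]
eef_rot: [[-0.988, -0.154, 0.016], [-0.154, 0.988, 0.017], [-0.019, 0.014, -1.0]]
force: [-0.1, -0.6, -0.8]
gripper_width: 61.4
```

Emit:
carry_out:
  linear:
    - [0,0,-0.7]
    - [0,0,-1.5]
    - [0,0,-2]
    - [0,0,-2.5]
    - [0,0,-2.5]
    - [0,0,-2.5]
    - [0,0,0]
    - [0,0,0]
  spin: [0,0,0,0,0,0,0,0]

```text
time_s: 55.78
ee_pos: [417.5, 129.4, 132.0]
eef_rot: [[-0.988, -0.154, 0.014], [-0.154, 0.988, 0.017], [-0.017, 0.014, -1.0]]
force: [0.1, -0.1, -1.4]
gripper_width: 61.4
```

```bash
python3 -c "
from h import *
go(565,-74,140,80.2)
b=snap('side','pics/s8.png');"
```

```text
spin 18.7 shift cm [-17.99 -17.54  -0.8 ] now [417.5 129.4 132. ] yaw 98.9 j6 -2.0 F [ 0.1 -0.1 -1.4] w 61.4 t 55.8
```

Emit:
carry_out:
  linear:
    - [0,0,0]
    - [0,0,0]
    - [-0.7,-0.8,0]
    - [-1.4,-1.4,-0.2]
    - [-1.8,-1.7,-0.2]
    - [-1.8,-1.7,-0.2]
    - [-1.8,-1.7,-0.2]
    - [-1.8,-1.7,-0.2]
    - [-1.8,-1.7,-0.2]
    - [-1.8,-1.7,-0.2]
    - [-1.8,-1.7,-0.2]
    - [-1.5,-1.5,0]
    - [-1,-1,0]
    - [0,0,0]
    - [0,0,0]
  spin: [9.3,9.3,0,0,0,0,0,0,0,0,0,0,0,0,0]

```text
time_s: 57.7
ee_pos: [558.4, -76.0, 132.5]
eef_rot: [[-0.989, 0.149, -0.006], [0.149, 0.989, 0.016], [0.009, 0.015, -1.0]]
force: [-0.8, 0.6, -2.4]
gripper_width: 61.4
```

```bash
python3 -c "
from h import *
go(566,-73,90,80.2)"
```

```text
spin 1.2 shift cm [-0.69  0.43  4.25] now [558.4 -76.  132.5] yaw 81.4 j6 -7.0 F [-0.8  0.6 -2.4] w 61.4 t 57.7
```

Emit:
carry_out:
  linear:
    - [-0.3,0.4,2]
    - [-0.2,0,2]
    - [0,0,2]
    - [0,0,1.3]
    - [0,0,0.7]
    - [0,0,0]
    - [0,0,0]
  spin: [1.2,0,0,0,0,0,0]

```text
time_s: 58.58
ee_pos: [562.5, -67.8, 51.9]
eef_rot: [[-0.987, 0.163, -0.005], [0.163, 0.986, 0.017], [0.008, 0.016, -1.0]]
force: [-1.6, -0.3, -1.6]
gripper_width: 61.3
```

```bash
python3 -c "
from h import *
go(566,-73,48,80.2)"
```

```text
spin 0.4 shift cm [-0.43 -0.45  0.39] now [562.5 -67.8  51.9] yaw 80.6 j6 -5.0 F [-1.6 -0.3 -1.6] w 61.3 t 58.6
```

Emit:
carry_out:
  linear:
    - [-0.4,-0.45,0.1]
    - [0,0,0]
    - [0,0,0]
  spin: [0.4,0,0]

```text
time_s: 58.95
ee_pos: [567.1, -73.9, 52.1]
eef_rot: [[-0.985, 0.171, -0.003], [0.171, 0.985, 0.016], [0.006, 0.015, -1.0]]
force: [0.5, -0.2, -2.0]
gripper_width: 61.4
```

```bash
python3 -c "
from h import *
go(566,-73,48,80.2)
b=snap('side','pics/s9.png');cv2.imwrite('pics/n9.png',np.clip(cv2.resize(b[190:270,215:310],None,fx=8,fy=7,interpolation=cv2.INTER_CUBIC).astype(float)*1.3,0,255)[...,::-1].astype(np.uint8))"
```

```text
spin -0.0 shift cm [0.12 0.07 0.41] now [567.1 -73.9  52.1] yaw 80.2 j6 -5.0 F [ 0.5 -0.2 -2. ] w 61.4 t 59.0
```

View pics/n9.png

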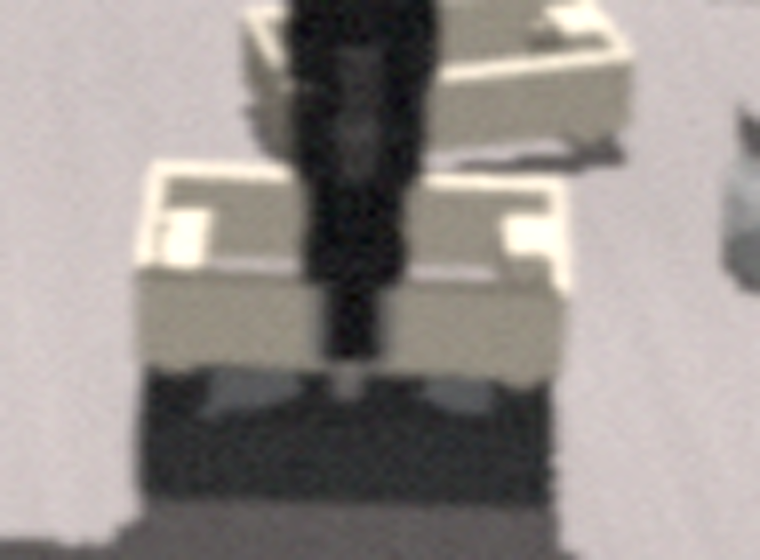

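Emit:
carry_out:
  linear:
    - [0,0,0.5]
    - [0,0,0.4]
    - [0,0,0.4]
    - [0,0,0.2]
  spin: [0,0,0,0]

```text
time_s: 59.5
ee_pos: [566.8, -73.5, 35.9]
eef_rot: [[-0.985, 0.171, -0.003], [0.171, 0.985, 0.016], [0.006, 0.015, -1.0]]
force: [-0.8, -0.2, -2.3]
gripper_width: 61.3
```

Emit:
carry_out:
  linear:
    - [0,0,0.3]
    - [0,0,0.2]
    - [0,0,0.1]
  spin: [0,0,0]

```text
time_s: 59.88
ee_pos: [566.4, -73.3, 30.9]
eef_rot: [[-0.985, 0.171, -0.004], [0.171, 0.985, 0.015], [0.006, 0.015, -1.0]]
force: [-4.2, 0.6, 9.4]
gripper_width: 61.5
```

Emit:
carry_out:
  linear:
    - [0,0,0]
    - [0,0,0]
    - [0,0,0]
    - [0,0,0]
    - [0,0,-1]
    - [0,0,-2]
    - [0,0,-3]
    - [0,0,-3]
    - [0,0,-3]
    - [0,0,0]
  spin: [0,0,0,0,0,0,0,0,0,0]
  grip: 0

```text
time_s: 61.12
ee_pos: [567.9, -75.5, 157.8]
eef_rot: [[-0.985, 0.171, -0.001], [0.171, 0.985, 0.015], [0.003, 0.015, -1.0]]
force: [-0.2, 0.1, -0.2]
gripper_width: 85.5
```

```bash
python3 -c "
from h import *
a=snap('top','pics/t10.png');b=snap('side','pics/s10.png')
from m import tiers
for t in tiers(a,40,140):
  if t[0]<800:print(np.round(t[:5],1))
go(586,137.3,140,105.6)"
```

```text
[594.  316.1  63.  110.9  17.6]
[620.1 103.4  64.3 110.7   6.7]
spin -25.4 shift cm [-7.64 19.91  1.5 ] now [565.9 -75.  155. ] yaw 80.2 j6 -6.0 F [-0.  -0.2 -0.5] w 85.3 t 61.2
```

```bash
python3 -c "
from h import *
a=snap('top','pics/t11.png');b=snap('side','pics/s11.png')
from m import tiers
for t in tiers(a,40,140):
  if t[0]<800:print(np.round(t[:5],1))
im=b.max(2).astype(np.float32);ys=np.arange(-29,30,4)
c,s=np.cos(np.radians(6.7)),np.sin(np.radians(6.7))
for x in(45,-45):
  q=proj('side',[[620.1+c*(x+e)-s*y,103.4+s*(x+e)+c*y,40] for e in(-2,0,2) for y in ys]).astype(np.float32);print(cv2.remap(im,q[:,0],q[:,1],1).reshape(3,-1).mean(0).round())
go(620,103.4,140,96.7)"
```

```text
[594.  316.1  63.  110.9  17.6]
[620.2 103.2  63.9 110.7   6.7]
[173. 173. 147. 125. 130. 164. 193. 205. 206. 199. 166. 135. 126. 145.
 178.]
[175. 195. 188. 181. 178. 176. 173. 164. 136. 119. 113. 115. 125. 155.
 181.]
spin -16.5 shift cm [-7.53 17.05  1.37] now [565.1 -74.8 153.7] yaw 80.2 j6 -6.0 F [0.1 0.3 0.1] w 85.5 t 61.3
```

Emit:
carry_out:
  linear:
    - [0,0,0]
    - [0,0,0]
    - [-0.4,1,0]
    - [-0.8,2,0]
    - [-1,2.3,0]
    - [-1,2.3,0]
    - [-1,2.3,0]
    - [-1,2.3,0]
    - [-0.9,2,0]
    - [-0.4,1,0]
    - [0,0,0]
    - [0,0,0]
  spin: [-8.2,-8.2,0,0,0,0,0,0,0,0,0,0]

```text
time_s: 62.82
ee_pos: [606.7, 94.2, 145.0]
eef_rot: [[-0.994, -0.103, -0.027], [-0.103, 0.994, 0.021], [0.025, 0.023, -0.999]]
force: [-0.4, -0.7, 0.5]
gripper_width: 85.1
```

```bash
python3 -c "
from h import *
go(620.2,103.3,35,96.7)"
```

```text
spin -0.8 shift cm [-1.45  0.75 11.  ] now [606.7  94.2 145. ] yaw 95.9 j6 -5.0 F [-0.4 -0.7  0.5] w 85.1 t 62.8
```

Emit:
carry_out:
  linear:
    - [-0.4,0.4,2]
    - [-0.4,0.3,2]
    - [-0.3,0,2]
    - [0,0,2]
    - [0,0,1.5]
    - [0,0,0.5]
    - [0,0,0]
    - [0,0,0]
  spin: [-0.8,0,0,0,0,0,0,0]

```text
time_s: 63.82
ee_pos: [615.3, 99.0, 44.0]
eef_rot: [[-0.994, -0.107, -0.024], [-0.107, 0.994, 0.02], [0.022, 0.022, -1.0]]
force: [0.3, -0.1, -0.0]
gripper_width: 85.5
```

```bash
python3 -c "
from h import *
go(620.2,103.3,10,96.7)"
```

```text
spin -0.6 shift cm [-0.54  0.37  3.4 ] now [615.3  99.   44. ] yaw 96.1 j6 -4.0 F [ 0.3 -0.1 -0. ] w 85.5 t 63.8
```

Emit:
carry_out:
  linear:
    - [-0.5,0.35,0.8]
    - [0,0,1]
    - [0,0,0.8]
    - [0,0,0.4]
    - [0,0,0]
    - [0,0,0]
  spin: [-0.6,0,0,0,0,0]

```text
time_s: 64.58
ee_pos: [620.0, 104.2, 12.5]
eef_rot: [[-0.993, -0.118, -0.023], [-0.119, 0.993, 0.02], [0.021, 0.022, -1.0]]
force: [0.1, -0.4, 0.3]
gripper_width: 85.6
```

```bash
python3 -c "
from h import *
go(620.2,103.3,10,96.7)"
```

```text
spin 0.1 shift cm [-0.01 -0.09  0.25] now [620.  104.2  12.5] yaw 96.8 j6 -5.0 F [ 0.1 -0.4  0.3] w 85.6 t 64.6
```

Emit:
carry_out:
  linear:
    - [0,-0.1,0.2]
    - [0,0,0]
    - [0,0,0]
  spin: [0,0,0]

```text
time_s: 64.95
ee_pos: [620.6, 103.1, 11.0]
eef_rot: [[-0.993, -0.118, -0.022], [-0.119, 0.993, 0.02], [0.019, 0.022, -1.0]]
force: [-0.3, 0.1, 0.1]
gripper_width: 85.3
```

Emit:
carry_out:
  linear:
    - [0,0,0]
    - [0,0,0]
    - [0,0,0]
    - [0,0,0]
    - [0,0,0]
  spin: [0,0,0,0,0]
  grip: 1

```text
time_s: 65.58
ee_pos: [620.9, 103.2, 11.5]
eef_rot: [[-0.993, -0.118, -0.021], [-0.119, 0.993, 0.02], [0.019, 0.022, -1.0]]
force: [0.6, 0.2, 1.3]
gripper_width: 61.1
```

Emit:
carry_out:
  linear:
    - [0,0,-0.7]
    - [0,0,-1.5]
    - [0,0,-2]
    - [0,0,-2.5]
    - [0,0,-2.5]
    - [0,0,-2.5]
    - [0,0,-2]
    - [0,0,0]
    - [0,0,0]
  spin: [0,0,0,0,0,0,0,0,0]

```text
time_s: 66.7
ee_pos: [623.9, 100.2, 158.6]
eef_rot: [[-0.993, -0.118, -0.019], [-0.119, 0.993, 0.02], [0.016, 0.022, -1.0]]
force: [-0.1, 0.5, -1.2]
gripper_width: 61.3
```

```bash
python3 -c "
from h import *
go(565,-73.5,140,80.2)"
```

```text
spin 16.6 shift cm [  2.85 -18.12   1.86] now [623.9 100.2 158.6] yaw 96.8 j6 -5.0 F [-0.1  0.5 -1.2] w 61.3 t 66.7
```

Emit:
carry_out:
  linear:
    - [0,0,0]
    - [0,0,0]
    - [0.1,-1,0]
    - [0.3,-2,0]
    - [0.4,-2.5,0]
    - [0.4,-2.5,0]
    - [0.4,-2.5,0]
    - [0.4,-2.5,0.3]
    - [0.4,-2.3,0.3]
    - [0.2,-1.8,0.3]
    - [0.1,-0.8,0.3]
    - [0,0,0]
    - [0,0,0]
  spin: [8.3,8.3,0,0,0,0,0,0,0,0,0,0,0]

```text
time_s: 68.32
ee_pos: [555.9, -85.0, 138.5]
eef_rot: [[-0.985, 0.17, -0.03], [0.169, 0.985, 0.018], [0.032, 0.013, -0.999]]
force: [-0.5, -1.3, -1.1]
gripper_width: 61.6
```

```bash
python3 -c "
from h import *
go(565.6,-73.5,85,80.2)"
```

```text
spin 0.0 shift cm [-0.76  1.3   5.35] now [555.9 -85.  138.5] yaw 80.2 j6 -7.0 F [-0.5 -1.3 -1.1] w 61.6 t 68.3
```

Emit:
carry_out:
  linear:
    - [-0.3,0.6,1]
    - [-0.3,0.5,1.5]
    - [-0.1,0,1.5]
    - [0,0,1]
    - [0,0,0.3]
    - [0,0,0]
    - [0,0,0]
  spin: [0,0,0,0,0,0,0]

```text
time_s: 69.2
ee_pos: [563.6, -71.4, 80.7]
eef_rot: [[-0.986, 0.166, -0.031], [0.165, 0.986, 0.019], [0.034, 0.014, -0.999]]
force: [0.8, 0.1, -1.7]
gripper_width: 61.4
```

```bash
python3 -c "
from h import *
go(565.6,-73.5,78,80.2)"
```

```text
spin 0.2 shift cm [-0.24 -0.17  0.27] now [563.6 -71.4  80.7] yaw 80.4 j6 -5.0 F [ 0.8  0.1 -1.7] w 61.4 t 69.2
```

Emit:
carry_out:
  linear:
    - [-0.25,-0.2,0]
    - [0,0,0]
    - [0,0,0]
  spin: [0.2,0,0]

```text
time_s: 69.58
ee_pos: [566.7, -74.5, 81.7]
eef_rot: [[-0.985, 0.17, -0.029], [0.17, 0.985, 0.018], [0.032, 0.013, -0.999]]
force: [0.7, -0.7, -1.1]
gripper_width: 61.4
```

```bash
python3 -c "
from h import *
go(565.6,-73.5,78,80.2)
b=snap('side','pics/s12.png');cv2.imwrite('pics/n12.png',np.clip(cv2.resize(b[180:270,215:310],None,fx=7,fy=6,interpolation=cv2.INTER_CUBIC).astype(float)*1.3,0,255)[...,::-1].astype(np.uint8))"
```

```text
spin 0.0 shift cm [0.13 0.08 0.37] now [566.7 -74.5  81.7] yaw 80.2 j6 -5.0 F [ 0.7 -0.7 -1.1] w 61.4 t 69.6
```

View pics/n12.png

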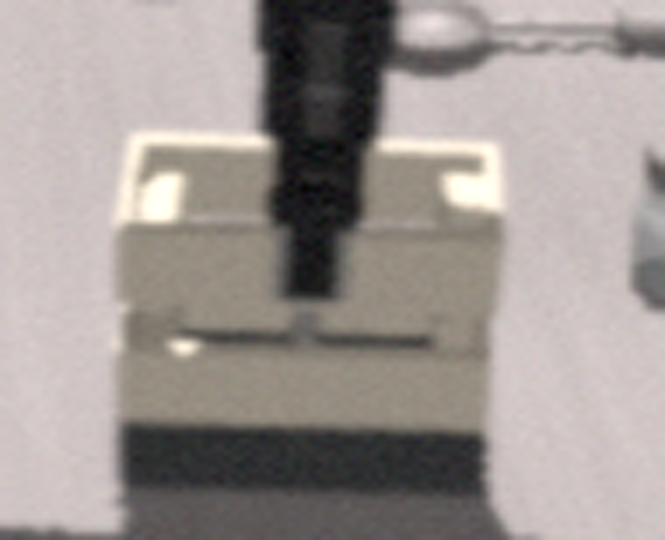

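Emit:
carry_out:
  linear:
    - [0.15,0.1,0.4]
    - [0,0,0.3]
    - [0,0,0.3]
    - [0,0,0.2]
    - [0,0,0]
  spin: [0,0,0,0,0]

```text
time_s: 70.25
ee_pos: [564.6, -72.8, 68.7]
eef_rot: [[-0.985, 0.17, -0.029], [0.169, 0.985, 0.018], [0.032, 0.013, -0.999]]
force: [-0.1, -0.4, -2.0]
gripper_width: 61.4
```

Lugs are entering without contact (tips about 3 mm below the rim).

Emit:
carry_out:
  linear:
    - [0,0,0.3]
    - [0,0,0.2]
    - [0,0,0.15]
  spin: [0,0,0]

```text
time_s: 70.62
ee_pos: [564.6, -72.7, 62.0]
eef_rot: [[-0.985, 0.17, -0.029], [0.169, 0.985, 0.018], [0.032, 0.013, -0.999]]
force: [-1.5, -0.4, 2.7]
gripper_width: 61.0
```

Emit:
carry_out:
  linear:
    - [0,0,0.1]
    - [0,0,0.1]
  spin: [0,0]

```text
time_s: 70.88
ee_pos: [564.6, -72.6, 61.7]
eef_rot: [[-0.985, 0.17, -0.028], [0.169, 0.985, 0.018], [0.031, 0.013, -0.999]]
force: [-3.2, 0.7, 8.8]
gripper_width: 61.5
```

Emit:
carry_out:
  linear:
    - [0,0,0]
    - [0,0,0]
    - [0,0,0]
    - [0,0,0]
    - [0,0,-1]
    - [0,0,-2]
    - [0,0,-3]
    - [0,0,-3]
    - [0,0,0]
  spin: [0,0,0,0,0,0,0,0,0]
  grip: 0

```text
time_s: 72.0
ee_pos: [567.9, -74.5, 156.6]
eef_rot: [[-0.985, 0.17, -0.027], [0.169, 0.985, 0.018], [0.029, 0.013, -0.999]]
force: [0.7, 0.5, -0.8]
gripper_width: 85.7
```

```bash
python3 -c "
from h import *
a=snap('top','pics/t13.png');b=snap('side','pics/s13.png')
from m import tiers
for t in tiers(a,40,140):
  if t[0]<800:print(np.round(t[:5],1))
go(594,316.1,165,-72.4);print(np.degrees(get_obs()['joint_positions']).round())"
```

```text
[594.2 316.1  63.  111.2  17.6]
spin -27.4 shift cm [-14.46  36.34  -1.11] now [566.  -74.1 153.9] yaw 80.2 j6 -5.0 F [ 0.3 -0.3 -0.1] w 85.3 t 72.1
[-15.  26. -12.  54.   1.  -5.]
```

Emit:
carry_out:
  linear:
    - [0.1,1,0]
    - [0.3,2,0]
    - [0.3,2.8,0]
    - [0.3,2.8,-0.1]
    - [0.3,2.8,-0.1]
    - [0.3,2.8,-0.1]
    - [0.3,2.8,-0.1]
    - [0.3,2.8,-0.1]
    - [0.3,2.8,-0.1]
    - [0.3,2.8,-0.1]
    - [0.3,2.8,-0.1]
    - [0.3,2.8,-0.1]
    - [0.3,2.8,-0.1]
    - [0.2,2.4,0]
    - [0,1.5,0]
    - [0,0.7,0]
    - [0,0,0]
    - [0,0,0]
  spin: [0,0,0,0,0,0,0,0,0,0,0,0,0,0,0,0,0,0]

```text
time_s: 74.35
ee_pos: [575.2, 343.0, 157.6]
eef_rot: [[-0.986, 0.156, -0.059], [0.155, 0.988, 0.02], [0.061, 0.011, -0.998]]
force: [0.2, 0.1, 0.0]
gripper_width: 85.2
```

Emit:
carry_out:
  linear:
    - [0,0,0]
    - [0,0,0]
    - [0,0,0]
    - [0,0,0]
    - [0,0,0]
    - [0,0,0]
    - [0,0,0]
    - [0,0,0]
    - [0,0,0]
    - [0,0,0]
    - [0,0,0]
    - [0,0,0]
    - [0,0,0]
    - [0,0,0]
    - [0,0,0]
    - [0,0,0]
    - [0,0,0]
    - [0,0,0]
  spin: [-10,-10,-10,-10,-10,-10,-10,-10,-10,-10,-10,-10,-10,-10,-10,-10,-10,-10]

```text
time_s: 76.6
ee_pos: [579.4, 323.6, 160.6]
eef_rot: [[0.995, -0.078, -0.058], [-0.077, -0.997, 0.018], [-0.059, -0.013, -0.998]]
force: [0.8, -0.1, -0.4]
gripper_width: 85.5
```

```bash
python3 -c "
from h import *
go(594.2,316.1,140,-72.4);print(np.degrees(get_obs()['joint_positions']).round(1),np.round(get_obs()['eef_rot'],3)[:,2])"
```

```text
spin -22.1 shift cm [1.18 1.17 2.06] now [579.4 323.6 160.6] yaw -94.5 j6 -154.0 F [ 0.8 -0.1 -0.4] w 85.5 t 76.6
[  21.8   35.5    5.4   62.6    2.2 -153.8] [-0.058  0.018 -0.998]
```

Emit:
carry_out:
  linear:
    - [0,0,0]
    - [0,0,0]
    - [0,0,0]
    - [-2,0,2]
    - [-3,0,2]
    - [-3,0,2]
    - [-3,0,0]
    - [0,0,0]
    - [1,0,-1]
    - [2,0,-2]
    - [2,0,-2]
    - [2,0,-2]
    - [2,0,-2]
    - [2,0,-2]
    - [1,0,-1]
    - [0,0,0]
  spin: [-8,-8,-5,0,0,0,0,0,0,0,0,0,0,0,0,0]

```text
time_s: 78.6
ee_pos: [610.8, 316.9, 232.4]
eef_rot: [[0.96, 0.279, -0.037], [0.28, -0.96, 0.024], [-0.029, -0.033, -0.999]]
force: [-0.5, -0.2, -0.1]
gripper_width: 85.3
```

Emit:
carry_out:
  linear:
    - [-2,0,2]
    - [-3,0,3]
    - [-3,0,3]
    - [-3,0,2]
    - [0,0,0]
    - [1,0,-1]
    - [2,0,-2]
    - [2,0,-2]
    - [2,0,-2]
    - [2,0,-2]
    - [1,0,-1]
    - [0,0,0]
  spin: [0,0,0,0,0,0,0,0,0,0,0,0]

```text
time_s: 80.1
ee_pos: [618.6, 315.9, 245.1]
eef_rot: [[0.961, 0.275, -0.011], [0.275, -0.961, 0.033], [-0.002, -0.035, -0.999]]
force: [0.2, 0.6, -0.8]
gripper_width: 85.5
```

```bash
python3 -c "
from h import *
go(594.2,316.1,140,-72.4);print(np.degrees(get_obs()['joint_positions']).round(1),np.round(get_obs()['eef_rot'],3)[:,2])"
```

```text
spin -1.6 shift cm [-2.32 -0.76 10.51] now [618.6 315.9 245.1] yaw -74.0 j6 -176.0 F [ 0.2  0.6 -0.8] w 85.5 t 80.1
[  20.1   34.3   15.7   71.3    2.  -175.9] [-0.011  0.033 -0.999]
```

Emit:
carry_out:
  linear:
    - [-1,-0.3,3]
    - [-1,-0.3,3]
    - [-0.5,0,3]
    - [0,0,3]
    - [0,0,3]
    - [0,0,2]
    - [0,0,1]
    - [0,0,0]
    - [0,0,0]
  spin: [-1.6,0,0,0,0,0,0,0,0]

```text
time_s: 81.22
ee_pos: [597.5, 322.0, 65.2]
eef_rot: [[0.953, 0.301, -0.0], [0.301, -0.953, 0.037], [0.011, -0.035, -0.999]]
force: [-0.4, -0.8, 0.5]
gripper_width: 85.3
```

```bash
python3 -c "
from h import *
go(594.2,316.1,45,-72.4);print(np.degrees(get_obs()['joint_positions']).round(1),np.round(get_obs()['eef_rot'],3)[:,2])"
```

```text
spin -0.0 shift cm [-0.49  0.46  2.02] now [597.5 322.   65.2] yaw -72.4 j6 -176.0 F [-0.4 -0.8  0.5] w 85.3 t 81.2
[  21.2   39.2   -2.7   47.3    2.  -176.3] [-0.     0.037 -0.999]
```

Emit:
carry_out:
  linear:
    - [-0.4,0.5,1]
    - [0,0,1.5]
    - [0,0,1.5]
    - [0,0,1]
    - [0,0,0]
    - [0,0,0]
  spin: [0,0,0,0,0,0]

```text
time_s: 81.98
ee_pos: [595.7, 317.7, 12.4]
eef_rot: [[0.954, 0.301, 0.001], [0.301, -0.953, 0.037], [0.012, -0.035, -0.999]]
force: [-0.1, 0.2, 0.9]
gripper_width: 85.2
```

```bash
python3 -c "
from h import *
go(594.2,316.1,11,-72.4)"
```

```text
spin -0.0 shift cm [-0.19  0.11  0.14] now [595.7 317.7  12.4] yaw -72.4 j6 -177.0 F [-0.1  0.2  0.9] w 85.2 t 82.0
```

Emit:
carry_out:
  linear:
    - [-0.2,0.1,0.15]
    - [0,0,0]
    - [0,0,0]
  spin: [0,0,0]

```text
time_s: 82.35
ee_pos: [594.8, 316.5, 11.9]
eef_rot: [[0.953, 0.302, 0.003], [0.301, -0.953, 0.038], [0.014, -0.035, -0.999]]
force: [0.8, 0.1, -0.3]
gripper_width: 85.4
```

Emit:
carry_out:
  linear:
    - [0,0,0]
    - [0,0,0]
    - [0,0,0]
    - [0,0,0]
    - [0,0,0]
  spin: [0,0,0,0,0]
  grip: 1
  force: 60

```text
time_s: 82.98
ee_pos: [595.3, 316.7, 12.9]
eef_rot: [[0.953, 0.302, 0.004], [0.301, -0.953, 0.039], [0.016, -0.036, -0.999]]
force: [0.2, 0.7, 1.3]
gripper_width: 60.8
```

Emit:
carry_out:
  linear:
    - [0,0,-0.7]
    - [0,0,-1.5]
    - [0,0,-2]
    - [0,0,-2.5]
    - [0,0,-2.5]
    - [0,0,-2.5]
    - [0,0,-2.5]
    - [0,0,-1]
    - [0,0,0]
  spin: [0,0,0,0,0,0,0,0,0]

```text
time_s: 84.1
ee_pos: [594.2, 310.2, 175.1]
eef_rot: [[0.953, 0.302, 0.006], [0.301, -0.953, 0.039], [0.017, -0.035, -0.999]]
force: [0.0, -0.7, -1.8]
gripper_width: 60.8
```

Emit:
carry_out:
  linear:
    - [0,0,0]
    - [0,0,0]
    - [0,0,0]
    - [0,0,0]
    - [0,0,0]
    - [0,0,0]
    - [0,0,0]
    - [0,0,0]
    - [0,0,0]
    - [0,0,0]
    - [0,0,0]
    - [0,0,0]
    - [0,0,0]
    - [0,0,0]
    - [0,0,0]
    - [0,0,0]
    - [0,0,0]
    - [0,0,0]
    - [0,0,0]
    - [0,0,0]
  spin: [9.2,9.2,9.2,9.2,9.2,9.2,9.2,9.2,9.2,9.2,9.2,9.2,9.2,9.2,9.2,9.2,9.2,9.2,9.2,9.2]

```text
time_s: 86.6
ee_pos: [578.0, 304.6, 145.1]
eef_rot: [[-0.991, -0.127, -0.038], [-0.128, 0.992, 0.023], [0.035, 0.027, -0.999]]
force: [-0.0, 0.8, -1.6]
gripper_width: 60.7
```

```bash
python3 -c "
from h import *
go(565,-73,160,80.2);print(np.degrees(get_obs()['joint_positions']).round(1),np.round(get_obs()['eef_rot'],3)[:,2])"
```

```text
spin 17.1 shift cm [ -5.14 -37.43  -1.49] now [578.  304.6 145.1] yaw 97.3 j6 13.0 F [-0.   0.8 -1.6] w 60.7 t 86.6
[20.4 34.2  0.7 58.1  2.  13.1] [-0.038  0.023 -0.999]
```

Emit:
carry_out:
  linear:
    - [0,0,0]
    - [0,0,0]
    - [-0.1,-1,0]
    - [-0.2,-2,0]
    - [-0.3,-2.8,-0.1]
    - [-0.4,-2.8,-0.1]
    - [-0.4,-2.8,-0.1]
    - [-0.4,-2.8,-0.1]
    - [-0.4,-2.8,-0.1]
    - [-0.4,-2.8,-0.1]
    - [-0.4,-2.8,-0.1]
    - [-0.4,-2.8,-0.1]
    - [-0.4,-2.8,-0.1]
    - [-0.3,-2.2,-0.1]
    - [-0.3,-1.6,0]
    - [-0.2,-0.8,0]
    - [0,0,0]
    - [0,0,0]
  spin: [8.5,8.5,0,0,0,0,0,0,0,0,0,0,0,0,0,0,0,0]

```text
time_s: 88.85
ee_pos: [556.3, -53.9, 142.3]
eef_rot: [[-0.985, 0.165, -0.051], [0.164, 0.986, 0.016], [0.053, 0.007, -0.999]]
force: [-1.0, -0.1, -2.5]
gripper_width: 61.0
```

```bash
python3 -c "
from h import *
go(563.1,-73,125,80.2);print(np.round(get_obs()['eef_rot'],3))"
```

```text
spin 0.3 shift cm [-1.   -1.77  1.73] now [556.3 -53.9 142.3] yaw 80.5 j6 -4.0 F [-1.  -0.1 -2.5] w 61.0 t 88.8
[[-0.985  0.165 -0.051]
 [ 0.164  0.986  0.016]
 [ 0.053  0.007 -0.999]]
```

Emit:
carry_out:
  linear:
    - [2,0,0]
    - [3,-0.5,0]
    - [3,-0.5,0]
    - [3,-0.5,0]
    - [0,0,0]
    - [-1,0,-1]
    - [-2,0,-2]
    - [-2,0,-2]
    - [-2,0,-2]
    - [-2,0,-2]
    - [-2,0,-2]
    - [-1,0,-1]
    - [0,0,0]
    - [0,0,0]
  spin: [0,0,0,0,0,0,0,0,0,0,0,0,0,0]

```text
time_s: 90.6
ee_pos: [585.1, -66.0, 269.6]
eef_rot: [[-0.988, 0.149, -0.037], [0.149, 0.989, 0.015], [0.039, 0.009, -0.999]]
force: [-0.1, -0.5, -2.1]
gripper_width: 60.8
```

Emit:
carry_out:
  linear:
    - [2,0,1]
    - [3,0,2]
    - [3,0,3]
    - [2,0,3]
    - [0,0,0]
    - [-1,0,-1]
    - [-2,0,-2]
    - [-2,0,-2]
    - [-2,0,-2]
    - [-2,0,-2]
    - [-1,0,-1]
    - [0,0,0]
    - [0,0,0]
  spin: [0,0,0,0,0,0,0,0,0,0,0,0,0]

```text
time_s: 92.22
ee_pos: [600.1, -68.2, 293.9]
eef_rot: [[-0.989, 0.148, -0.014], [0.148, 0.989, 0.01], [0.015, 0.007, -1.0]]
force: [0.6, 0.3, -1.4]
gripper_width: 60.8
```

```bash
python3 -c "
from h import *
go(563.1,-73,125,80.2);print(np.round(get_obs()['eef_rot'],3))"
```

```text
spin 1.3 shift cm [ 3.56 -1.1  16.89] now [600.1 -68.2 293.9] yaw 81.5 j6 -5.0 F [ 0.6  0.3 -1.4] w 60.8 t 92.2
[[-0.989  0.148 -0.014]
 [ 0.148  0.989  0.01 ]
 [ 0.015  0.007 -1.   ]]
```

Tilt matches the grasp now. Descend.

Emit:
carry_out:
  linear:
    - [0.8,-0.2,2]
    - [0.8,-0.2,2.5]
    - [0.8,0,2.5]
    - [0.6,0,2.5]
    - [0.5,0,2.5]
    - [0,0,2.5]
    - [0,0,1.5]
    - [0,0,0]
    - [0,0,0]
  spin: [1.3,0,0,0,0,0,0,0,0]

```text
time_s: 93.35
ee_pos: [560.4, -64.4, 131.5]
eef_rot: [[-0.985, 0.171, -0.013], [0.171, 0.985, 0.009], [0.014, 0.007, -1.0]]
force: [-0.1, 0.2, -1.8]
gripper_width: 61.3
```

```bash
python3 -c "
from h import *
go(563.1,-73,110,80.2);print(np.round(get_obs()['eef_rot'],3)[2])"
```

```text
spin -0.1 shift cm [-0.41 -0.81  2.15] now [560.4 -64.4 131.5] yaw 80.1 j6 -4.0 F [-0.1  0.2 -1.8] w 61.3 t 93.3
[ 0.014  0.007 -1.   ]
```

Emit:
carry_out:
  linear:
    - [-0.3,-0.8,0.8]
    - [0,0,0.8]
    - [0,0,0.3]
    - [0,0,0]
    - [0,0,0]
  spin: [0,0,0,0,0]

```text
time_s: 93.98
ee_pos: [563.3, -73.8, 112.8]
eef_rot: [[-0.985, 0.172, -0.01], [0.172, 0.985, 0.008], [0.011, 0.007, -1.0]]
force: [0.7, -0.3, -2.1]
gripper_width: 61.2
```

```bash
python3 -c "
from h import *
go(563.1,-73,108,80.2);print(np.round(get_obs()['eef_rot'],3)[2])
b=snap('side','pics/s14.png');cv2.imwrite('pics/n14.png',np.clip(cv2.resize(b[165:265,215:310],None,fx=8,fy=6,interpolation=cv2.INTER_CUBIC).astype(float)*1.3,0,255)[...,::-1].astype(np.uint8))"
```

```text
spin -0.1 shift cm [0.04 0.07 0.48] now [563.3 -73.8 112.8] yaw 80.1 j6 -5.0 F [ 0.7 -0.3 -2.1] w 61.2 t 94.0
[ 0.011  0.007 -1.   ]
```

View pics/n14.png

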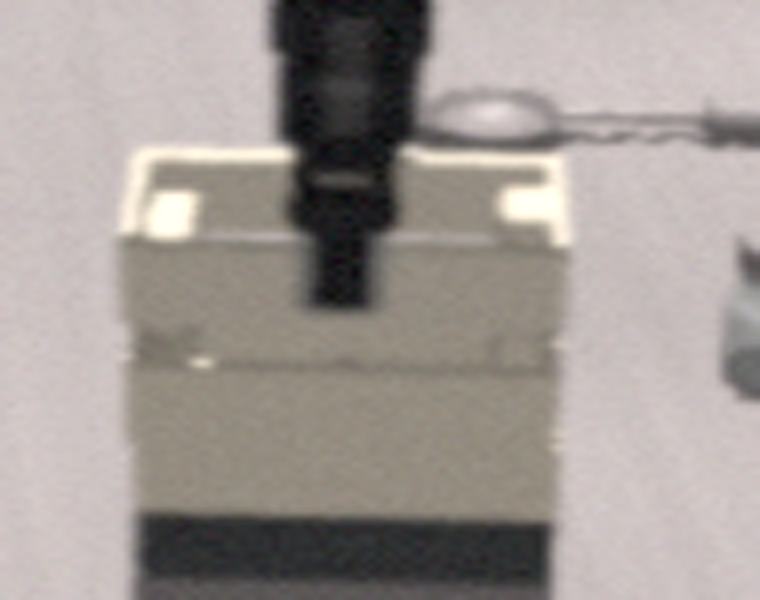

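Emit:
carry_out:
  linear:
    - [0,0.05,0.5]
    - [0,0,0.4]
    - [0,0,0.3]
    - [0,0,0.2]
    - [0,0,0]
  spin: [0,0,0,0,0]

```text
time_s: 94.65
ee_pos: [563.3, -72.9, 98.0]
eef_rot: [[-0.985, 0.171, -0.009], [0.171, 0.985, 0.008], [0.011, 0.007, -1.0]]
force: [-0.5, 0.4, -1.5]
gripper_width: 60.9
```

Emit:
carry_out:
  linear:
    - [0,0,0.2]
    - [0,0,0.15]
  spin: [0,0]

```text
time_s: 94.9
ee_pos: [563.5, -72.9, 94.5]
eef_rot: [[-0.985, 0.171, -0.009], [0.171, 0.985, 0.008], [0.01, 0.007, -1.0]]
force: [-0.0, -0.5, -0.9]
gripper_width: 60.9
```

Emit:
carry_out:
  linear:
    - [0,0,0.15]
    - [0,0,0.15]
  spin: [0,0]

```text
time_s: 95.15
ee_pos: [563.7, -73.3, 93.7]
eef_rot: [[-0.985, 0.171, -0.008], [0.171, 0.985, 0.007], [0.009, 0.005, -1.0]]
force: [-4.6, 2.1, 15.0]
gripper_width: 61.1
```

Emit:
carry_out:
  linear:
    - [0,0,0]
    - [0,0,0]
    - [0,0,0]
    - [0,0,0]
    - [0,0,-1]
    - [0,0,-2]
    - [0,0,-2]
    - [0,0,-2]
    - [0,0,0]
  spin: [0,0,0,0,0,0,0,0,0]
  grip: 0

```text
time_s: 96.28
ee_pos: [565.2, -74.0, 168.3]
eef_rot: [[-0.985, 0.171, -0.006], [0.171, 0.985, 0.006], [0.007, 0.005, -1.0]]
force: [-0.4, -0.1, -0.9]
gripper_width: 85.6
```

```bash
python3 -c "
from h import *
a=snap('top','pics/t15.png');b=snap('side','pics/s15.png')
# lid on bench: top face z=26
g=a.max(2).astype(int);q0=proj('top',[[385,274,26]])[0].astype(int);x,y=q0;print(q0,g[y,x-16:x+16:2])
k=np.zeros(g.shape,np.uint8);k[y-28:y+28,x-20:x+20]=((g<108)&(g>84))[y-28:y+28,x-20:x+20]
c=max(cv2.findContours(k,0,1)[0],key=cv2.contourArea).reshape(-1,2);print(cv2.minAreaRect(onz('top',c,26)[:,:2].astype(np.float32)))
go(384.8,274.3,150,80)"
```

```text
[190 249] [126 127 126 129 105 102 103  93  62 120 104 103 103  79  72 134]
((386.415283203125, 272.04901123046875), (59.23792266845703, 111.08348846435547), 79.71919250488281)
spin 0.1 shift cm [23.67 31.16  1.63] now [563.8 -73.7 166.3] yaw 80.1 j6 -5.0 F [-0.9  0.2 -1. ] w 85.2 t 96.4
```

Emit:
carry_out:
  linear:
    - [1,1.3,0]
    - [2.2,2.9,0]
    - [2.4,3.2,0]
    - [2.4,3.2,0]
    - [2.4,3.2,0]
    - [2.4,3.2,0]
    - [2.4,3.2,0]
    - [2.4,3.2,0]
    - [2.2,3,0.4]
    - [1.6,2.2,0.4]
    - [1,1.3,0.4]
    - [0,0,0]
    - [0,0,0]
  spin: [0,0,0,0,0,0,0,0,0,0,0,0,0]

```text
time_s: 98.0
ee_pos: [370.7, 274.1, 149.4]
eef_rot: [[-0.986, 0.166, -0.031], [0.166, 0.986, 0.007], [0.032, 0.002, -0.999]]
force: [0.4, 0.1, -0.4]
gripper_width: 85.5
```

```bash
python3 -c "
from h import *
go(384.8,274.3,40,80);print(np.round(get_obs()['eef_rot'],3)[2])"
```

```text
spin 0.5 shift cm [-1.39  0.26 10.94] now [370.7 274.1 149.4] yaw 80.5 j6 36.0 F [ 0.4  0.1 -0.4] w 85.5 t 98.0
[ 0.032  0.002 -0.999]
```

Emit:
carry_out:
  linear:
    - [-0.5,0.2,2]
    - [-0.5,0,2.5]
    - [-0.4,0,2.5]
    - [0,0,2]
    - [0,0,1.5]
    - [0,0,0]
    - [0,0,0]
  spin: [0.5,0,0,0,0,0,0]

```text
time_s: 98.88
ee_pos: [385.0, 270.1, 42.0]
eef_rot: [[-0.983, 0.183, -0.029], [0.183, 0.983, 0.007], [0.03, 0.002, -1.0]]
force: [0.6, -0.7, 0.4]
gripper_width: 85.6
```

```bash
python3 -c "
from h import *
go(384.8,274.3,5,80);print(np.round(get_obs()['eef_rot'],3)[2])"
```

```text
spin -0.6 shift cm [0.09 0.41 3.7 ] now [385.  270.1  42. ] yaw 79.4 j6 36.0 F [ 0.6 -0.7  0.4] w 85.6 t 98.9
[ 0.03   0.002 -1.   ]
```

Emit:
carry_out:
  linear:
    - [0,0.4,1]
    - [0,0,1]
    - [0,0,1]
    - [0,0,0.5]
    - [0,0,0]
    - [0,0,0]
  spin: [-0.6,0,0,0,0,0]

```text
time_s: 99.62
ee_pos: [385.7, 275.0, 5.7]
eef_rot: [[-0.985, 0.173, -0.027], [0.172, 0.985, 0.008], [0.028, 0.003, -1.0]]
force: [0.6, 0.3, 0.5]
gripper_width: 85.4
```

```bash
python3 -c "
from h import *
go(384.8,274.3,5,80)"
```

```text
spin 0.1 shift cm [ 0.07 -0.08  0.07] now [385.7 275.    5.7] yaw 80.1 j6 36.0 F [0.6 0.3 0.5] w 85.4 t 99.6
```

Emit:
carry_out:
  linear:
    - [0,0,0]
    - [0,0,0]
    - [0,0,0]
    - [0,0,0]
    - [0,0,0]
  spin: [0,0,0,0,0]
  grip: 1
  force: 40

```text
time_s: 100.25
ee_pos: [385.9, 275.0, 6.3]
eef_rot: [[-0.985, 0.173, -0.026], [0.172, 0.985, 0.008], [0.027, 0.003, -1.0]]
force: [0.2, -0.3, -0.2]
gripper_width: 61.2
```

Emit:
carry_out:
  linear:
    - [0,0,-0.7]
    - [0,0,-1.5]
    - [0,0,-2]
    - [0,0,-2.5]
    - [0,0,-2.5]
    - [0,0,-2.5]
    - [0,0,-2.5]
    - [0,0,-2.5]
    - [0,0,-1]
    - [0,0,0]
  spin: [0,0,0,0,0,0,0,0,0,0]

```text
time_s: 101.5
ee_pos: [388.9, 272.7, 190.4]
eef_rot: [[-0.985, 0.173, -0.029], [0.172, 0.985, 0.007], [0.029, 0.002, -1.0]]
force: [1.3, -0.5, -2.1]
gripper_width: 60.7
```

```bash
python3 -c "
from h import *
go(565.2,-73,190,80.2);print(np.round(get_obs()['eef_rot'],3)[2])"
```

```text
spin -0.1 shift cm [-23.26 -31.07   0.04] now [388.9 272.7 190.4] yaw 80.1 j6 35.0 F [ 1.3 -0.5 -2.1] w 60.7 t 101.5
[ 0.029  0.002 -1.   ]
```

Emit:
carry_out:
  linear:
    - [-0.7,-0.8,0]
    - [-1.2,-1.6,0]
    - [-1.6,-2.2,0]
    - [-1.7,-2.2,0]
    - [-1.7,-2.2,0]
    - [-1.7,-2.2,0]
    - [-1.7,-2.2,0]
    - [-1.7,-2.2,0]
    - [-1.7,-2.2,0]
    - [-1.7,-2.2,0]
    - [-1.7,-2.2,0]
    - [-1.7,-2.2,0]
    - [-1.7,-2.2,0]
    - [-1.2,-1.8,0]
    - [-0.8,-1,0]
    - [0,0,0]
    - [0,0,0]
  spin: [0,0,0,0,0,0,0,0,0,0,0,0,0,0,0,0,0]

```text
time_s: 103.62
ee_pos: [554.7, -75.7, 163.1]
eef_rot: [[-0.983, 0.176, -0.059], [0.176, 0.984, 0.005], [0.059, -0.006, -0.998]]
force: [0.3, 1.0, -3.0]
gripper_width: 61.0
```

```bash
python3 -c "
from h import *
go(566,-73,145,80.2);print(np.round(get_obs()['eef_rot'],3)[2])"
```

```text
spin -0.3 shift cm [-1.07  0.46  1.81] now [554.7 -75.7 163.1] yaw 79.9 j6 -5.0 F [ 0.3  1.  -3. ] w 61.0 t 103.6
[ 0.059 -0.006 -0.998]
```

Emit:
carry_out:
  linear:
    - [2,0,0]
    - [3,0,0]
    - [3,0,0]
    - [3,0,0]
    - [0,0,0]
    - [-1,0,-1]
    - [-2,0,-2]
    - [-2,0,-2]
    - [-2,0,-2]
    - [-2,0,-2]
    - [-2,0,-2]
    - [-1,0,-1]
    - [0,0,0]
    - [0,0,0]
  spin: [0,0,0,0,0,0,0,0,0,0,0,0,0,0]

```text
time_s: 105.38
ee_pos: [583.3, -72.3, 291.5]
eef_rot: [[-0.985, 0.165, -0.046], [0.165, 0.986, 0.003], [0.046, -0.004, -0.999]]
force: [0.1, 0.7, -1.8]
gripper_width: 61.3
```

Emit:
carry_out:
  linear:
    - [2,0,1]
    - [3,0,2]
    - [3,0,3]
    - [2,0,3]
    - [0,0,0]
    - [-1,0,-1]
    - [-1.6,0,-1.6]
    - [-2,0,-2]
    - [-2,0,-1]
    - [-1,0,0]
    - [0,0,0]
    - [0,0,0]
  spin: [0,0,0,0,0,0,0,0,0,0,0,0]

```text
time_s: 106.88
ee_pos: [570.6, -70.4, 269.5]
eef_rot: [[-0.986, 0.164, -0.026], [0.164, 0.986, -0.001], [0.025, -0.005, -1.0]]
force: [-0.5, 0.6, -2.3]
gripper_width: 61.1
```

```bash
python3 -c "
from h import *
go(566,-73,145,80.2);print(np.round(get_obs()['eef_rot'],3)[2])"
```

```text
spin 0.4 shift cm [ 0.41 -0.33 12.45] now [570.6 -70.4 269.5] yaw 80.6 j6 -5.0 F [-0.5  0.6 -2.3] w 61.1 t 106.9
[ 0.025 -0.005 -1.   ]
```

Emit:
carry_out:
  linear:
    - [0,-0.2,2]
    - [0,0,2]
    - [0,0,2.5]
    - [0,0,2]
    - [0,0,2]
    - [0,0,1]
    - [0,0,0]
    - [0,0,0]
  spin: [0.4,0,0,0,0,0,0,0]

```text
time_s: 107.88
ee_pos: [568.8, -72.9, 156.1]
eef_rot: [[-0.985, 0.171, -0.02], [0.171, 0.985, -0.003], [0.02, -0.006, -1.0]]
force: [0.2, 0.2, -1.6]
gripper_width: 61.2
```

```bash
python3 -c "
from h import *
go(566,-73,137,80.2);print(np.round(get_obs()['eef_rot'],3)[2])"
```

```text
spin -0.1 shift cm [ 0.27 -0.05  1.91] now [568.8 -72.9 156.1] yaw 80.1 j6 -5.0 F [ 0.2  0.2 -1.6] w 61.2 t 107.9
[ 0.02  -0.006 -1.   ]
```

Emit:
carry_out:
  linear:
    - [0.2,0,0.8]
    - [0,0,0.8]
    - [0,0,0.3]
    - [0,0,0]
    - [0,0,0]
  spin: [0,0,0,0,0]

```text
time_s: 108.5
ee_pos: [567.2, -72.8, 137.2]
eef_rot: [[-0.985, 0.171, -0.018], [0.171, 0.985, -0.003], [0.017, -0.006, -1.0]]
force: [0.8, -0.2, -1.7]
gripper_width: 61.0
```

```bash
python3 -c "
from h import *
go(566,-73,130,80.2);print(np.round(get_obs()['eef_rot'],3)[2])
b=snap('side','pics/s16.png');cv2.imwrite('pics/n16.png',np.clip(cv2.resize(b[155:265,215:310],None,fx=8,fy=5.4,interpolation=cv2.INTER_CUBIC).astype(float)*1.5,0,255)[...,::-1].astype(np.uint8))"
```

```text
spin -0.1 shift cm [ 0.11 -0.04  0.72] now [567.2 -72.8 137.2] yaw 80.1 j6 -5.0 F [ 0.8 -0.2 -1.7] w 61.0 t 108.5
[ 0.017 -0.006 -1.   ]
```

View pics/n16.png

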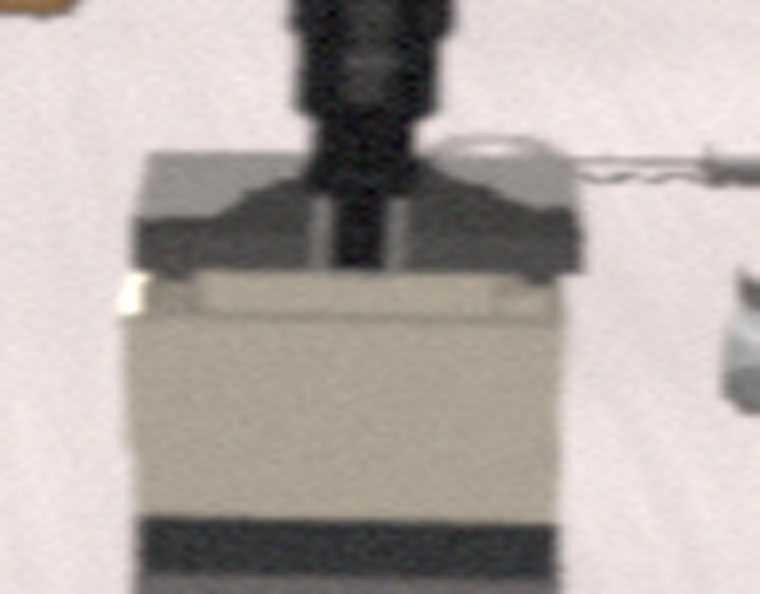

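Emit:
carry_out:
  linear:
    - [0.35,-0.05,0.2]
    - [0,0,0]
    - [0,0,0]
  spin: [0,0,0]

```text
time_s: 108.92
ee_pos: [563.5, -72.7, 135.5]
eef_rot: [[-0.985, 0.171, -0.018], [0.171, 0.985, -0.003], [0.017, -0.006, -1.0]]
force: [-0.3, -0.2, -1.6]
gripper_width: 60.9
```

```bash
python3 - <<'E'
from h import *
b=camera('side').max(2).astype(int)
go(563.5,-73,125,80.2)
def edges(r,lo=222,hi=300):
    l=b[r-1:r+2].mean(0);d=np.diff(l);
    i=lo+np.argmax(np.abs(d[lo:244]));j=272+np.argmax(np.abs(d[272:hi]));return r,i,j,(i+j)/2,l[[i-3,i+3,j-3,j+3]].round()
for r in (200,202,204,216,220,230,240,244,255,258): print(edges(r))
E
```

```text
spin -0.1 shift cm [-0.01 -0.03  1.05] now [563.4 -72.7 135.5] yaw 80.1 j6 -5.0 F [-0.6  0.6 -2.4] w 60.9 t 109.0
(200, np.int64(229), np.int64(285), np.float64(257.0), array([157.,  51.,  51., 153.]))
(202, np.int64(229), np.int64(285), np.float64(257.0), array([156.,  53.,  52., 151.]))
(204, np.int64(229), np.int64(285), np.float64(257.0), array([157.,  56.,  52., 150.]))
(216, np.int64(229), np.int64(285), np.float64(257.0), array([157., 114., 112., 152.]))
(220, np.int64(229), np.int64(285), np.float64(257.0), array([158., 115., 115., 153.]))
(230, np.int64(230), np.int64(284), np.float64(257.0), array([157., 115., 114., 157.]))
(240, np.int64(231), np.int64(283), np.float64(257.0), array([157., 112., 113., 160.]))
(244, np.int64(230), np.int64(284), np.float64(257.0), array([158., 117., 115., 161.]))
(255, np.int64(231), np.int64(283), np.float64(257.0), array([157.,  38.,  39., 155.]))
(258, np.int64(231), np.int64(283), np.float64(257.0), array([158.,  40.,  40., 154.]))
```

Lid, tiers and base now share centre column 257. Lower.

Emit:
carry_out:
  linear:
    - [0,0,0.5]
    - [0,0,0.4]
    - [0,0,0.3]
    - [0,0,0.15]
    - [0,0,0]
  spin: [0,0,0,0,0]

```text
time_s: 109.6
ee_pos: [563.1, -72.7, 120.7]
eef_rot: [[-0.985, 0.171, -0.018], [0.171, 0.985, -0.003], [0.017, -0.006, -1.0]]
force: [-0.4, 0.2, -3.5]
gripper_width: 61.0
```

Emit:
carry_out:
  linear:
    - [0,0,0.2]
    - [0,0,0.15]
  spin: [0,0]

```text
time_s: 109.85
ee_pos: [563.2, -72.8, 117.2]
eef_rot: [[-0.985, 0.171, -0.018], [0.171, 0.985, -0.003], [0.017, -0.006, -1.0]]
force: [0.4, -0.1, -2.1]
gripper_width: 60.9
```

Emit:
carry_out:
  linear:
    - [0,0,0.15]
    - [0,0,0.1]
  spin: [0,0]

```text
time_s: 110.1
ee_pos: [563.4, -72.8, 116.4]
eef_rot: [[-0.985, 0.171, -0.017], [0.171, 0.985, -0.003], [0.016, -0.006, -1.0]]
force: [-3.2, 0.7, 8.2]
gripper_width: 61.1
```

Emit:
carry_out:
  linear:
    - [0,0,0]
    - [0,0,0]
    - [0,0,0]
    - [0,0,0]
    - [0,0,-1]
    - [0,0,-2]
    - [0,0,-2]
    - [0,0,-2]
    - [1,0,-2]
    - [2,0,-1]
    - [2,0,0]
    - [2,0,0]
    - [2,0,0]
    - [2,0,0]
    - [0,0,0]
  spin: [0,0,0,0,0,0,0,0,0,0,0,0,0,0,0]
  grip: 0

```text
time_s: 111.98
ee_pos: [456.2, -53.7, 228.8]
eef_rot: [[-0.985, 0.171, -0.007], [0.171, 0.985, -0.006], [0.006, -0.007, -1.0]]
force: [-0.3, -0.4, -0.3]
gripper_width: 85.3
```

```bash
python3 - <<'E'
from h import *
b=snap('side','pics/s17.png');a=snap('top','pics/t17.png')
B=np.clip(cv2.resize(b[150:270,205:320],None,fx=4,fy=4,interpolation=cv2.INTER_CUBIC).astype(float)*1.5,0,255).astype(np.uint8)
A=cv2.resize(a[90:290,120:420],(340,227));A=cv2.copyMakeBorder(A,0,B.shape[0]-A.shape[0],0,0,0)
cv2.imwrite('pics/n17.png',np.hstack([B,A])[:600,:800,::-1])
E
```

```text
(no output)
```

View pics/n17.png

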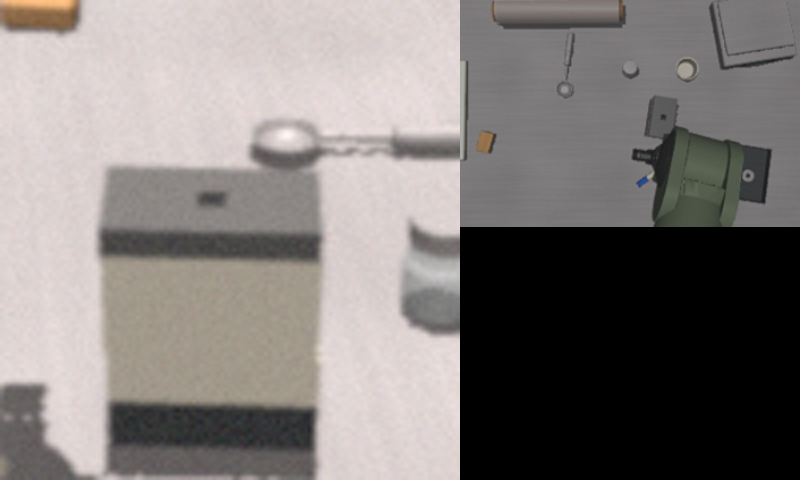

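```bash
python3 -c "
from plant import finish_job
print(finish_job())"
```

```text
the job is handed in; nothing more can be done
None
```

I took off the nut, then the spacer, then the lid. The nut and spacer went into the tray and the lid onto the bench. Three tiers were present, and I stacked all three on the base. The third stood the opposite way round, so I turned it half round first. The lid then went on top. I handed the job in at about 112 s of the 210 s allowed.

**Knocked tier:** One tier was knocked a few centimetres aside during the run. I measured it again and picked it up from its new place.

**Last checks:**
- **Lid:** it came to rest at a tool height of 116.4 mm, against 116.3 mm expected.
- **Tiers:** the first two seated within 0.5 mm of the expected height. The third stopped 0.8 mm high while pressed at 15 N.
- **Stack:** just before the lid was lowered, lid, tiers and base shared the same centre column in the side view. The final picture shows the stack flush with no gaps.
- **Bystanders:** the spoon is where it started to within a pixel or so. I judged the jar, ramekin and block only by eye and saw no change. The pen was mostly hidden by the arm in that picture.
- **Tray:** the nut and spacer were both seen in the tray after the spacer was placed. In the last picture the arm hid the nut, and the spacer was still there.

**What went wrong along the way:** the tool tilted by up to about 5° after quick outward moves, and I worked it back with slow in-and-out motions. Before lowering, the lid hung about 4 mm off-centre, so I shifted it over.

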